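# Load the slide-out canister tray

## Task

Pull the sliding tray out by its handle to its front stop, take the misplaced amber jar off it and stand that upright in the crate, stand every black storage canister from the crate upright in the tray, each in a compartment of its own, and press every canister's lid fully down. Only then push the loaded tray all the way back to its rear stop. Leave the packet standing in the crate and do not disturb the other things on the worktop.

Things in the scene. Friction and masses are not known exactly. Their poses are not given: they have to be found in the camera images.
- tray (a joint): The sliding tray's travel in m: 0 = pushed home against its rear stop, 0.16 = pulled out to its front stop. It slides level along the tray's own x axis (out = towards -x of point tray_mid, roughly towards the robot), with about 3 N of friction, and stays where it is left.
- tray_mid (a point): Centre of the sliding tray's floor (upper face, 20 mm above the worktop); axes: x to the rear stop, y to the tray's left, z up. The tray is 214 x 214 mm, white floor with a pale wood rim and a cross of dividers (all 5 mm thick, 14 mm high above the floor) making four compartments 99 x 99 mm each, centred at x, y = +-53.5 mm from here.
- slide_unit: Dark base plate with two rails under the tray and a 55 mm high back stop, 400 x 226 mm, fixed to the worktop, left or right of the robot's middle, turned up to 0.15 rad. Same axes as the tray; origin on the worktop, 40 mm in front (-x) of the tray's centre when the tray is fully out, 200 mm in front when it is home.
- tray_grip (a point): Middle of the tray's steel handle bar: a level bar 14 mm thick and 110 mm long, along the tray's y, 150 mm in front (-x) of the tray's centre and 43 mm in front of its rim, 84 mm above the worktop, on two 10 mm posts at its ends, so it can be pinched from above with fingers closing along the tray's x. Moves with the tray.
- crate: Fixed wooden crate, open at the top, 335 (x) x 235 (y) mm, walls 7 mm thick and 45 mm high, floor 7 mm thick. Origin under its centre on the worktop. On the other side of the middle from the tray, turned up to 0.15 rad.
- jar: Amber glass jar with yellow cap, 62 mm across, 85 mm tall, standing in the front right compartment of the tray (handle end = front) at the start; it belongs upright in the crate. 350 g. Origin: centre of its underside.
- packet: Green and brown cardboard packet, 50 x 50 x 85 mm, standing in the crate. Not to be moved out. Origin: centre of its underside.
- spatula: Kitchen spatula, 250 mm long along its x, lying on the worktop near the middle. Bystander.
- beaker: Blue beaker, 68 mm across, 90 mm tall, on the worktop. Bystander.
- bowl: White bowl, 140 mm across, 50 mm tall, on the worktop. Bystander.
- mill: Dark wooden pepper mill, 130 mm tall, 52 mm across, on the worktop. Bystander.
- oil: Green glass oil bottle, 60 mm across, 200 mm tall, on the worktop. Bystander.
- board: Small pale wooden board lying flat, 220 x 160 x 18 mm, on the worktop. Bystander.
- can0: Black round storage canister with a silver band and a steel push-down lid, 62 mm across; the black body is 78 mm tall (grip it below that), lid top 104 mm above its underside when fully up and 92 mm when fully down. 330 g. Origin: centre of its underside; z up through the lid. Starts standing in the crate. Two to four of the four canisters are present.
- lid0 (a joint): How far canister can0's lid is pressed, in m: 0 = fully up, 0.012 = fully down (pressed home). A lid that is up shows a red seal ring. It needs a push of about 6 to 7 N straight down and stays where it is left. Lid top is 0.104 m minus this above the canister's underside; the lid is a 50 mm disc.
- can1: Black round storage canister with a silver band and a steel push-down lid, 62 mm across; the black body is 78 mm tall (grip it below that), lid top 104 mm above its underside when fully up and 92 mm when fully down. 330 g. Origin: centre of its underside; z up through the lid. Starts standing in the crate. Two to four of the four canisters are present.
- lid1 (a joint): How far canister can1's lid is pressed, in m: 0 = fully up, 0.012 = fully down (pressed home). A lid that is up shows a red seal ring. It needs a push of about 6 to 7 N straight down and stays where it is left. Lid top is 0.104 m minus this above the canister's underside; the lid is a 50 mm disc.
- can2: Black round storage canister with a silver band and a steel push-down lid, 62 mm across; the black body is 78 mm tall (grip it below that), lid top 104 mm above its underside when fully up and 92 mm when fully down. 330 g. Origin: centre of its underside; z up through the lid. Starts standing in the crate. Two to four of the four canisters are present.
- lid2 (a joint): How far canister can2's lid is pressed, in m: 0 = fully up, 0.012 = fully down (pressed home). A lid that is up shows a red seal ring. It needs a push of about 6 to 7 N straight down and stays where it is left. Lid top is 0.104 m minus this above the canister's underside; the lid is a 50 mm disc.
- can3: Black round storage canister with a silver band and a steel push-down lid, 62 mm across; the black body is 78 mm tall (grip it below that), lid top 104 mm above its underside when fully up and 92 mm when fully down. 330 g. Origin: centre of its underside; z up through the lid. Starts standing in the crate. Two to four of the four canisters are present.
- lid3 (a joint): How far canister can3's lid is pressed, in m: 0 = fully up, 0.012 = fully down (pressed home). A lid that is up shows a red seal ring. It needs a push of about 6 to 7 N straight down and stays where it is left. Lid top is 0.104 m minus this above the canister's underside; the lid is a 50 mm disc.
There are look-alikes about, which are no part of the job. What is shaped like the can0 but turquoise is not meant. Leave any pink look-alike of the can3 alone.

How it is judged:
By the outcome, as a careful person would: the job done as asked, in the order asked, and still so for the second after the job is handed in, with the robot touching nothing.
Of can0, can1, can2, can3 only 2 to 4 are there at a start; the rules pass over those that are not, and their reading is None.
At some moment in a run one of can0, can1, can2, can3 may be knocked a few centimetres aside while the robot is not near it.
It also fails if it takes over 210 s, if anything falls off the work surface, if the arm or the gripper's body presses on something with over 40 N, if the wrist force passes 120 N, or if a joint passes its speed limit or range.

## Robot

A 6-joint arm with a two-finger parallel gripper is mounted at the origin on the work surface. World frame = base frame: x ahead of the robot, y to its left, z up, the work surface at z = 0. Lengths are in m, angles in rad, forces in N, time in s.
With the tool pointing down it reaches from about 0.25 to 0.8 m from the base axis. Payload 3.9 kg.
Tool frame: the origin (TCP) lies midway between the tips of the shut fingers; the grasp point (between the pads) lies 19 mm behind it; z points along the fingers, y is the direction in which the jaws open and shut (so a half turn about z gives the same grasp; the last joint's range is limited). The gripper opens to 85 mm and grips with 20 to 120 N. Pads are 22 mm wide; open, the fingers measure 114 mm over their backs; the gripper's body (76 mm by 85 mm) begins 54 mm behind the grasp point. The pads swing forward as they close: fully open they stand 13 mm farther back than shut.
Start: joints at [-1.238, 0.26, -0.138, 1.173, 0, 1.571], TCP at [0.172, -0.496, 0.231] pointing down, gripper open.
Joint ranges: [-2.78, 2.78], [-0.83, 1.72], [-1.28, 1.37], [-1.9, 2.12], [-1.57, 1.48], [-3.14, 3.14]. Speed limits (rad/s): [2.57, 2.57, 3.14, 3.14, 3.14, 3.14].

## Interface

Orientations are given as a rotation vector (axis times angle).
In Python, from workcell import * gives the robot as it stands.
- The arm moves only by the shell command python3 -m pendant 'ROWS'. ROWS is JSON, a list of rows, each an object of numbers: "grip": the closure, from 0 (fully open) to 1 (shut); "tx", "ty", "tz": the shift along the world's x, y, z in units of 30 mm (1.0 is 30 mm); "spin": the turn about the world's z in degrees. A call has 1 to 8 rows; each row is the pose to reach, as a shift and turn from the pose commanded when the call began; what a row does not reach only later rows make up. A row lasts 1/12 s, in which the tool goes at most 41.7 mm and 7.16 degrees, less where a joint would pass 70% of its speed; a pose out of reach is approached as far as the arm can. A call with a gripper value outside its range is refused whole. The fingers move at their own pace and stop on an object; the grip force is fixed at half the most. Time passes only in rows, so rows that repeat a pose let the fingers close. It gives the time, the measured TCP pose, the force and the opening at its end, in the units of the state.
- observe(): the state, without advancing time (a new reading comes with each control period).
- snapshot(name): name is "side" or "top"; returns a dict with "frame" (384x512x3 uint8, blue, green, red), "mtx" (3x3 intrinsics, pixels), "k1" (the pictures are not rectified: a ray, as slopes to the right and down, at radius r is drawn at 1 + k1 r^2 times it, then the intrinsics apply), "origin" and "orientation" of the camera in the world. Camera axes: x right, y down, z forward; pixel columns grow to the right and rows downward; lengths in m; the calibration is good to about 2 mm. A picture is of the moment at which its call begins. There is no depth.
- sign_off(): hands the job in, once; it reports no verdict.
The state is a dict: "clock": time; "joint_positions": joint angles; "qvel": joint speeds; "joint_efforts": joint torques, N m; "position": TCP position; "ee_rot": TCP orientation; "contact_force": force on the tool from outside, world axes, zero at the start; "ft_torque": the same for the moment, N m; "gripper_width": finger opening in m.
Only numpy, scipy, OpenCV 4.12 (cv2) and the standard library are available. Lean on these libraries where they do the work, as an engineer would, in place of code of your own. Each camera call takes 0.05 s, during which the arm holds its last target.

## Working session

There is one attempt and no reset: what is moved stays moved. The work goes in short steps, Python scripts to look and compute and a shell command to move; the robot and the scene stay as the last step left them, time stands still between calls to the robot, and variables do not carry over. Pictures are saved under pics/ and viewed, and the job is handed in when it is done.

```bash
ls; mkdir -p pics; cat > h.py <<'E'
from workcell import *
import numpy as np, cv2
from scipy.spatial.transform import Rotation as R
def cam(s):
    o=np.array(s["orientation"],float)
    Rm=R.from_rotvec(o).as_matrix() if o.size==3 else o.reshape(3,3)
    return np.array(s["mtx"],float).reshape(3,3),float(s["k1"]),np.array(s["origin"],float),Rm
def pix2w(s,u,v,z):
    K,k1,o,Rm=cam(s)
    p=cv2.undistortPoints(np.array([[[u,v]]],float),K,np.array([k1,0,0,0.]))[0,0]
    d=Rm@np.array([p[0],p[1],1]); t=(z-o[2])/d[2]
    return o+t*d
def w2pix(s,P):
    K,k1,o,Rm=cam(s)
    c=Rm.T@(np.array(P,float)-o)
    x=c[:2]/c[2]; r2=x@x; x=x*(1+k1*r2)
    return K[0,0]*x[0]+K[0,2],K[1,1]*x[1]+K[1,2]
E
python3 - <<'E'
from h import *
s=observe()
for k,v in s.items(): print(k,np.round(v,4))
for n in("side","top"):
    c=snapshot(n); cv2.imwrite(f"pics/{n}0.png",cv2.resize(c["frame"],None,fx=1.5,fy=1.5,interpolation=cv2.INTER_CUBIC))
    print(n,c["mtx"],c["k1"],c["origin"],c["orientation"])
E
```

```text
pics
clock 0.0
joint_positions [-1.238   0.2607 -0.1394  1.1727 -0.      1.5708]
qvel [-0.0006  0.0003  0.0019  0.0005 -0.0013  0.001 ]
joint_efforts [ 1.00000e-04 -4.05681e+01  2.53920e+01  1.89000e-02 -1.00000e-04
  0.00000e+00]
position [ 0.1713 -0.4955  0.2304]
ee_rot [-3.0963e+00 -5.2000e-01  6.0000e-04]
contact_force [0.1356 0.8121 0.369 ]
ft_torque [ 0.0176 -0.0132 -0.0049]
gripper_width 0.0854
side [[415.44063483   0.         258.2267385 ]
 [  0.         415.44063483 192.15685558]
 [  0.           0.           1.        ]] 0.04697274563202417 [0.27265862 1.04170332 1.30743337] [-0.26571969  2.88034439 -1.07791718]
top [[481.59442969   0.         245.27431316]
 [  0.         481.59442969 195.87303618]
 [  0.           0.           1.        ]] -0.20989334754627417 [0.27193864 0.01196268 1.59881029] [-2.18519597  2.12613555 -0.13166673]
```

View pics/top0.png

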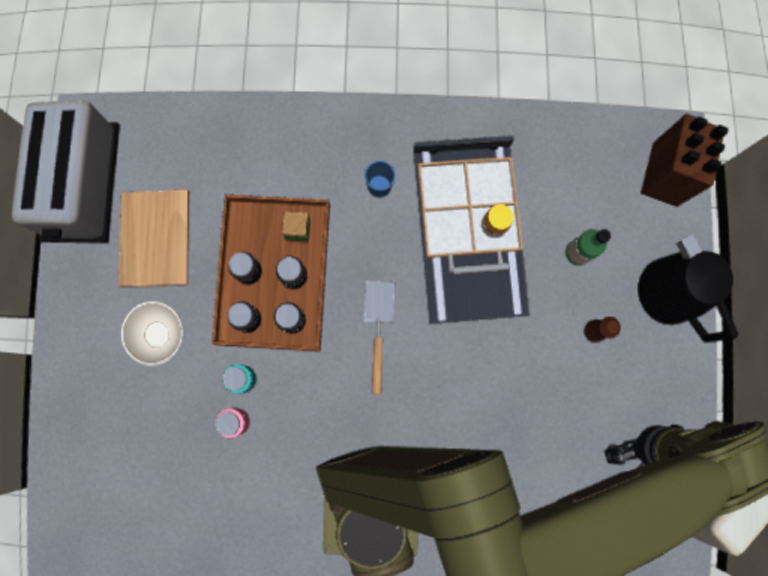

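View pics/side0.png

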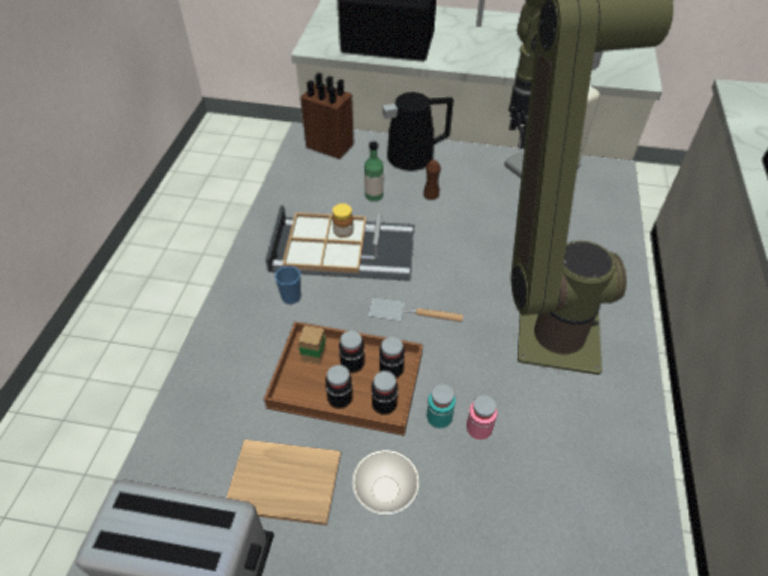

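Four canisters are present, at about (242,265), (290,270), (243,316) and (289,318) in the top view. The packet is at (296,222), the jar at (500,218), and the tray is home. I'll zoom in to measure.

```bash
python3 - <<'E'
from h import *
import pickle
c=snapshot("top"); d=snapshot("side"); pickle.dump((c,d),open("s0.pkl","wb"))
f=c["frame"]
cv2.imwrite("pics/tray_z.png",cv2.resize(f[85:225,265:365],None,fx=4,fy=4,interpolation=cv2.INTER_CUBIC))
cv2.imwrite("pics/crate_z.png",cv2.resize(f[120:240,135:225],None,fx=5,fy=5,interpolation=cv2.INTER_CUBIC))
for n,P in dict(px=(.5,-.1,0)).items(): print(w2pix(c,P), pix2w(c,*w2pix(c,P),0))
E
```

```text
(np.float64(280.90888756091044), np.float64(188.581024215592)) [ 0.5 -0.1  0. ]
```

View pics/tray_z.png

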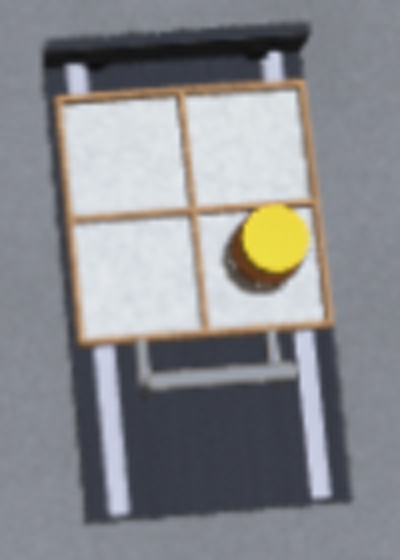

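View pics/crate_z.png

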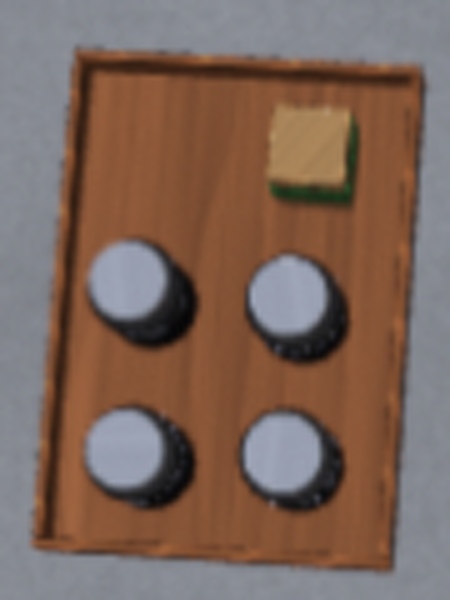

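```bash
python3 - <<'E'
from h import *
import pickle
c,d=pickle.load(open("s0.pkl","rb"))
T=lambda x,y:(265+(x+.5)/4-.5,85+(y+.5)/4-.5)
C=lambda x,y:(135+(x+.5)/5-.5,120+(y+.5)/5-.5)
pts=[pix2w(c,*T(*p),.034) for p in [(56,98),(304,83),(331,325),(81,342)]]
p=np.array(pts);print(p.round(4)); m=p.mean(0);print("tray mid",m)
print([np.linalg.norm(p[i]-p[(i+1)%4]).round(4) for i in range(4)])
ux=(p[0]+p[1]-p[2]-p[3]); print("yaw",np.arctan2(ux[1],ux[0])); 
uy=p[0]+p[3]-p[1]-p[2]; print("yaw y",np.arctan2(-uy[0],uy[1]))
print("bar",pix2w(c,*T(145,380),.09),pix2w(c,*T(297,370),.09))
print("jar",pix2w(c,*T(276,238),.105))
b=[pix2w(c,*T(*q),0) for q in [(84,523),(352,500)]];print("base front",np.array(b).round(4))
q=np.array([pix2w(c,*C(*p),.045) for p in [(78,48),(424,66),(392,570),(35,548)]]);print(q.round(4),q.mean(0))
print([np.linalg.norm(q[i]-q[(i+1)%4]).round(4) for i in range(4)])
ux=(q[0]+q[1]-q[2]-q[3]); print("yaw",np.arctan2(ux[1],ux[0]))
for x,y in [(128,279),(289,295),(126,448),(284,452)]: print("can",pix2w(c,*C(x,y),.111).round(4))
print("packet",pix2w(c,*C(312,146),.092).round(4))
E
```

```text
[[ 0.7661 -0.0858  0.034 ]
 [ 0.7875 -0.2977  0.034 ]
 [ 0.5779 -0.3189  0.034 ]
 [ 0.5571 -0.1097  0.034 ]]
tray mid [ 0.67214982 -0.20301344  0.034     ]
[np.float64(0.213), np.float64(0.2107), np.float64(0.2102), np.float64(0.2103)]
yaw 0.1072972540083036
yaw y 0.10013357956131265
bar [ 0.51770213 -0.15685182  0.09      ] [ 0.52942413 -0.27920912  0.09      ]
jar [ 0.63346135 -0.25958258  0.105     ]
base front [[ 0.4102 -0.1174  0.    ]
 [ 0.4353 -0.344   0.    ]]
[[0.6829 0.3434 0.045 ]
 [0.6751 0.1103 0.045 ]
 [0.3409 0.1194 0.045 ]
 [0.3478 0.3535 0.045 ]] [0.51166682 0.23167716 0.045     ]
[np.float64(0.2332), np.float64(0.3343), np.float64(0.2342), np.float64(0.3353)]
yaw -0.028565268716830947
can [0.5159 0.2883 0.111 ]
can [0.5082 0.1857 0.111 ]
can [0.4089 0.2842 0.111 ]
can [0.4093 0.1847 0.111 ]
packet [0.6084 0.1774 0.092 ]
```

```bash
cat >> h.py <<'E'
import sys
def yaw():
    s=observe(); y=R.from_rotvec(s["ee_rot"]).as_matrix()[:,1]
    return np.degrees(np.arctan2(y[1],y[0]))
def delta(x,y,z,a=None):
    s=observe(); p=np.array(s["position"]); 
    w=yaw(); out=np.round((np.array([x,y,z])-p)/.03,2)
    sp=None if a is None else round((a-w+90)%180-90,1)
    print("t",round(s["clock"],2),"pos",p.round(4),"yaw",round(w,1),"F",np.round(s["contact_force"],1),"w",round(s["gripper_width"],4),"j6",round(s["joint_positions"][5],2))
    print("-> tx,ty,tz",out,"spin",sp)
E
python3 -c "
from h import *
delta(.523,-.2185,.28,5.9)"
python3 -m pendant '[{"tz":2,"grip":0.3},{"tx":11.7,"ty":9.2,"tz":2,"spin":77,"grip":0.3},{"tx":11.7,"ty":9.2,"tz":2,"spin":77,"grip":0.3},{"tx":11.7,"ty":9.2,"tz":2,"spin":77,"grip":0.3}]'
python3 -c "
from h import *
delta(.523,-.2185,.28,5.9)"
```

```text
t 0.2 pos [ 0.1714 -0.4958  0.2308] yaw -70.9 F [ 0.4 -0.   0.1] w 0.0852 j6 1.57
-> tx,ty,tz [11.72  9.24  1.64] spin 76.8
t 0.2 pos [ 0.1714 -0.4958  0.2308] yaw -70.9 F [ 0.4 -0.   0.1] w 0.0852 j6 1.57
-> tx,ty,tz [11.72  9.24  1.64] spin 76.8$[0]: bad value
```

```bash
python3 -m pendant '[{"grip":0.3,"tx":0,"ty":0,"tz":1,"spin":0},{"grip":0.3,"tx":2,"ty":1.5,"tz":2,"spin":10}]'
python3 -c "
from h import *
delta(.523,-.2185,.28,5.9)"
```

```text
clock: 0.37
position: [0.1993, -0.4758, 0.2773]
ee_rot: [3.06, 0.705, -0.005]
contact_force: [1.8, -2.2, -0.5]
gripper_width: 0.0639
t 0.37 pos [ 0.1993 -0.4758  0.2773] yaw -64.1 F [ 1.8 -2.2 -0.5] w 0.0639 j6 1.52
-> tx,ty,tz [10.79  8.58  0.09] spin 70.0
```

```bash
python3 -m pendant '[{"grip":0.2,"tx":10.8,"ty":8.6,"tz":0.5,"spin":70},{"grip":0.2,"tx":10.8,"ty":8.6,"tz":0.5,"spin":70},{"grip":0.2,"tx":10.8,"ty":8.6,"tz":0.5,"spin":70},{"grip":0.2,"tx":10.8,"ty":8.6,"tz":0.5,"spin":70},{"grip":0.2,"tx":10.8,"ty":8.6,"tz":0.5,"spin":70},{"grip":0.2,"tx":10.8,"ty":8.6,"tz":0.5,"spin":70},{"grip":0.2,"tx":10.8,"ty":8.6,"tz":0.5,"spin":70},{"grip":0.2,"tx":10.8,"ty":8.6,"tz":0.5,"spin":70}]'
python3 -c "
from h import *
delta(.523,-.2185,.28,5.9)"
```

```text
clock: 1.03
position: [0.4643, -0.2638, 0.2889]
ee_rot: [-2.337, -2.1, 0.0]
contact_force: [1.2, -1.2, 0.2]
gripper_width: 0.068
t 1.03 pos [ 0.4643 -0.2638  0.2889] yaw -6.1 F [ 1.2 -1.2  0.2] w 0.068 j6 1.16
-> tx,ty,tz [ 1.96  1.51 -0.3 ] spin 12.0
```

```bash
python3 -m pendant '[{"grip":0.4,"tx":1.96,"ty":1.5,"tz":-0.3,"spin":12},{"grip":0.4,"tx":1.96,"ty":1.5,"tz":-0.3,"spin":12},{"grip":0.4,"tx":1.96,"ty":1.5,"tz":-0.3,"spin":12},{"grip":0.4,"tx":1.96,"ty":1.5,"tz":-2,"spin":12},{"grip":0.4,"tx":1.96,"ty":1.5,"tz":-3.5,"spin":12},{"grip":0.4,"tx":1.96,"ty":1.5,"tz":-4.5,"spin":12},{"grip":0.4,"tx":1.96,"ty":1.5,"tz":-4.5,"spin":12}]'
python3 -c "
from h import *
delta(.523,-.2185,.067,5.9)
c=snapshot('side'); cv2.imwrite('pics/s1.png',cv2.resize(c['frame'][100:220,160:330],None,fx=4,fy=4))
"
```

```text
clock: 1.62
position: [0.5143, -0.2175, 0.1452]
ee_rot: [-2.101, -2.313, 0.01]
contact_force: [-2.1, 0.8, -1.7]
gripper_width: 0.0512
t 1.62 pos [ 0.5143 -0.2175  0.1452] yaw 5.5 F [-2.1  0.8 -1.7] w 0.0512 j6 1.07
-> tx,ty,tz [ 0.29 -0.03 -2.61] spin 0.4
```

View pics/s1.png

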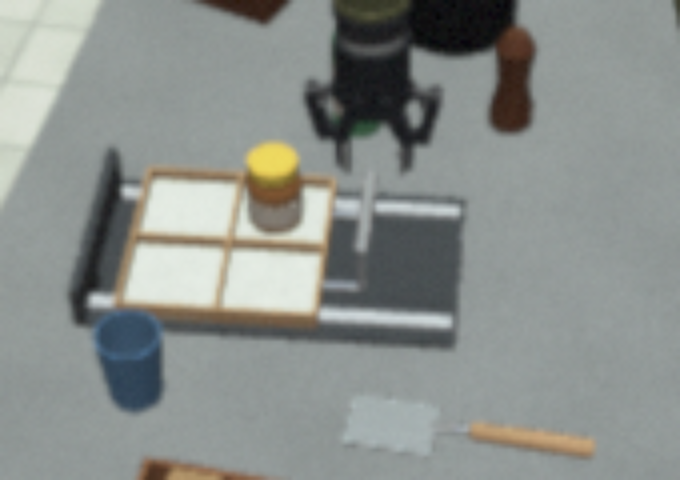

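```bash
python3 -m pendant '[{"grip":0.4,"tx":0,"ty":0,"tz":0,"spin":0},{"grip":0.4,"tx":0,"ty":0,"tz":0,"spin":0}]'
python3 -c "
from h import *
delta(.523,-.2185,.067,5.9)
"
```

```text
clock: 1.83
position: [0.524, -0.2217, 0.1569]
ee_rot: [2.109, 2.322, 0.003]
contact_force: [-0.7, -0.3, 0.9]
gripper_width: 0.0514
t 1.83 pos [ 0.524  -0.2217  0.1569] yaw 5.5 F [-0.7 -0.3  0.9] w 0.0514 j6 1.07
-> tx,ty,tz [-0.03  0.11 -3.  ] spin 0.4
```

```bash
python3 -m pendant '[{"grip":0.4,"tx":0,"ty":0.1,"tz":-1.3,"spin":0.4},{"grip":0.4,"tx":0,"ty":0.1,"tz":-2.4,"spin":0.4},{"grip":0.4,"tx":0,"ty":0.1,"tz":-2.9,"spin":0.4},{"grip":0.4,"tx":0,"ty":0.1,"tz":-2.95,"spin":0.4},{"grip":1,"tx":0,"ty":0.1,"tz":-2.95,"spin":0.4},{"grip":1,"tx":0,"ty":0.1,"tz":-2.95,"spin":0.4},{"grip":1,"tx":0,"ty":0.1,"tz":-2.95,"spin":0.4},{"grip":1,"tx":0,"ty":0.1,"tz":-2.95,"spin":0.4}]'
python3 -c "
from h import *
delta(.364,-.235,.067,5.9)
"
```

```text
clock: 2.5
position: [0.5243, -0.2185, 0.0682]
ee_rot: [2.1, 2.329, 0.003]
contact_force: [-0.4, 0.2, 6.6]
gripper_width: 0.0117
t 2.5 pos [ 0.5243 -0.2185  0.0682] yaw 5.9 F [-0.4  0.2  6.6] w 0.0117 j6 1.07
-> tx,ty,tz [-5.34 -0.55 -0.04] spin -0.0
```

```bash
python3 -m pendant '[{"grip":1,"tx":-0.4,"ty":-0.04,"tz":0,"spin":0},{"grip":1,"tx":-1.1,"ty":-0.11,"tz":0,"spin":0},{"grip":1,"tx":-1.8,"ty":-0.19,"tz":0,"spin":0},{"grip":1,"tx":-2.5,"ty":-0.26,"tz":0,"spin":0},{"grip":1,"tx":-3.2,"ty":-0.33,"tz":0,"spin":0},{"grip":1,"tx":-3.9,"ty":-0.4,"tz":0,"spin":0},{"grip":1,"tx":-4.5,"ty":-0.46,"tz":0,"spin":0},{"grip":1,"tx":-4.8,"ty":-0.49,"tz":0,"spin":0}]'
python3 -m pendant '[{"grip":1,"tx":-0.2,"ty":-0.02,"tz":0,"spin":0},{"grip":1,"tx":-0.4,"ty":-0.04,"tz":0,"spin":0},{"grip":1,"tx":-0.55,"ty":-0.05,"tz":0,"spin":0},{"grip":1,"tx":-0.65,"ty":-0.06,"tz":0,"spin":0},{"grip":1,"tx":-0.65,"ty":-0.06,"tz":0,"spin":0},{"grip":1,"tx":-0.65,"ty":-0.06,"tz":0,"spin":0}]'
python3 -c "
from h import *
delta(.364,-.235,.067,5.9)
"
```

```text
clock: 3.17
position: [0.3865, -0.2336, 0.0687]
ee_rot: [2.092, 2.322, 0.022]
contact_force: [34.1, 7.4, -24.5]
gripper_width: 0.0119
clock: 3.67
position: [0.3867, -0.2337, 0.0688]
ee_rot: [2.07, 2.317, 0.067]
contact_force: [62.9, 17.6, -48.5]
gripper_width: 0.0118
t 3.67 pos [ 0.3867 -0.2337  0.0688] yaw 6.4 F [ 62.9  17.6 -48.5] w 0.0118 j6 0.89
-> tx,ty,tz [-0.76 -0.04 -0.06] spin -0.5
```

```bash
python3 -m pendant '[{"grip":1,"tx":0.6,"ty":0.06,"tz":0,"spin":0},{"grip":1,"tx":0.6,"ty":0.06,"tz":0,"spin":0}]'
python3 -c "
from h import *
delta(.364,-.235,.067,5.9)
c=snapshot('side'); cv2.imwrite('pics/s2.png',cv2.resize(c['frame'][60:240,160:360],None,fx=4,fy=3.3))
c=snapshot('top'); cv2.imwrite('pics/t2.png',cv2.resize(c['frame'],None,fx=1.5,fy=1.5))
"
```

```text
clock: 3.83
position: [0.3866, -0.2337, 0.0685]
ee_rot: [2.09, 2.327, 0.014]
contact_force: [15.3, 3.4, -2.9]
gripper_width: 0.0115
t 3.83 pos [ 0.3866 -0.2337  0.0685] yaw 6.2 F [15.3  3.4 -2.9] w 0.0115 j6 0.92
-> tx,ty,tz [-0.75 -0.04 -0.05] spin -0.3
```

View pics/s2.png

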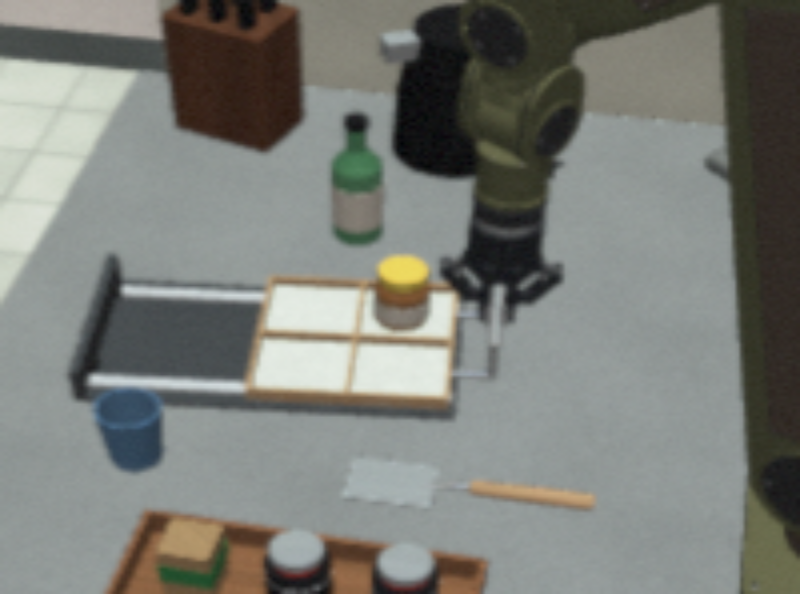

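View pics/t2.png

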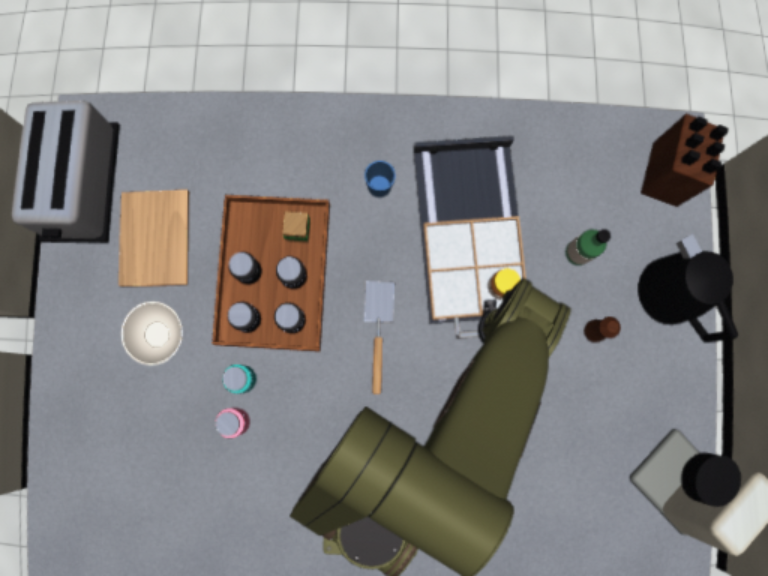

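```bash
python3 - <<'E'
from h import *
import pickle
c,d=pickle.load(open("s0.pkl","rb"))
T=lambda x,y:(265+(x+.5)/4-.5,85+(y+.5)/4-.5)
for q in [(45,42),(310,25),(45,52),(310,36)]: print(q,pix2w(c,*T(*q),.055).round(4))
n=snapshot("top"); pickle.dump(n,open("t2.pkl","wb"))
cv2.imwrite("pics/tz2.png",cv2.resize(n["frame"][85:235,265:365],None,fx=4,fy=4,interpolation=cv2.INTER_CUBIC))
E
```

```text
(45, 42) [ 0.8083 -0.0746  0.055 ]
(310, 25) [ 0.8325 -0.2995  0.055 ]
(45, 52) [ 0.7995 -0.0747  0.055 ]
(310, 36) [ 0.8226 -0.2993  0.055 ]
```

View pics/tz2.png

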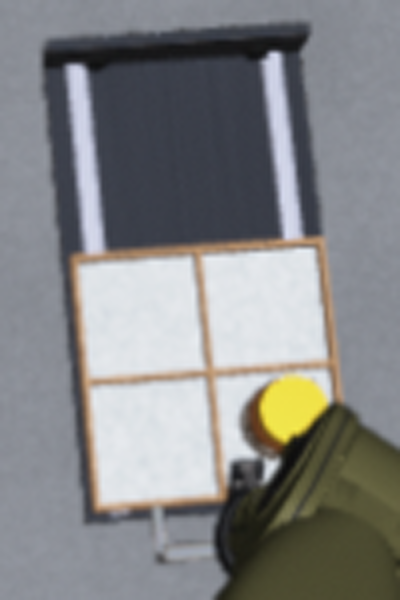

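```bash
python3 -m pendant '[{"grip":0.4,"tx":0,"ty":0,"tz":0,"spin":0},{"grip":0.4,"tx":0,"ty":0,"tz":0,"spin":0},{"grip":0.4,"tx":0,"ty":0,"tz":0,"spin":0},{"grip":0.4,"tx":0,"ty":0,"tz":1,"spin":0},{"grip":0.4,"tx":0,"ty":0,"tz":2.4,"spin":0},{"grip":0.2,"tx":0,"ty":0,"tz":3.8,"spin":0},{"grip":0.0,"tx":0,"ty":0,"tz":4,"spin":0},{"grip":0.0,"tx":0,"ty":0,"tz":4,"spin":0}]'
python3 - <<'E'
from h import *
import pickle
c=pickle.load(open("t2.pkl","rb"))
T=lambda x,y:(265+(x+.5)/4-.5,85+(y+.5)/4-.5)
a=pix2w(c,*T(72,256),.034);b=pix2w(c,*T(323,239),.034);e=pix2w(c,*T(97,511),.034);print(a,b,e)
m=(b+e)/2;print("mid",m, "jar",pix2w(c,*T(292,412),.105))
print("yaw",np.arctan2(-(a-b)[0],(a-b)[1]),np.arctan2((a-e)[1],(a-e)[0]))
delta(.496,-.2745,.12,None)
E
```

```text
clock: 4.65
position: [0.378, -0.2336, 0.1888]
ee_rot: [2.1, 2.328, 0.001]
contact_force: [0.8, 0.4, -0.1]
gripper_width: 0.0843
[ 0.62954476 -0.10112504  0.034     ] [ 0.65124883 -0.3125507   0.034     ] [ 0.41740588 -0.12515302  0.034     ]
mid [ 0.53432736 -0.21885186  0.034     ] jar [ 0.49313878 -0.27233055  0.105     ]
yaw 0.10229747265290864 0.11278463161868825
t 4.65 pos [ 0.378  -0.2336  0.1888] yaw 5.9 F [ 0.8  0.4 -0.1] w 0.0843 j6 0.91
-> tx,ty,tz [ 3.93 -1.36 -2.29] spin None
```

```bash
python3 -m pendant '[{"grip":0,"tx":1.3,"ty":-0.45,"tz":0,"spin":0},{"grip":0,"tx":2.6,"ty":-0.9,"tz":0,"spin":0},{"grip":0,"tx":3.9,"ty":-1.32,"tz":0,"spin":0},{"grip":0,"tx":3.9,"ty":-1.32,"tz":-0.5,"spin":0},{"grip":0,"tx":3.9,"ty":-1.32,"tz":-1,"spin":0},{"grip":0,"tx":3.9,"ty":-1.32,"tz":-1,"spin":0},{"grip":0,"tx":3.9,"ty":-1.32,"tz":-1,"spin":0}]'
python3 - <<'E'
from h import *
delta(.495,-.273,.045,None)
c=snapshot('side'); cv2.imwrite('pics/s3.png',cv2.resize(c['frame'][100:220,200:330],None,fx=5,fy=5))
E
```

```text
clock: 5.23
position: [0.491, -0.2707, 0.1529]
ee_rot: [-2.1, -2.329, 0.002]
contact_force: [-0.5, -0.2, 0.4]
gripper_width: 0.0853
t 5.23 pos [ 0.491  -0.2707  0.1529] yaw 5.9 F [-0.5 -0.2  0.4] w 0.0853 j6 0.96
-> tx,ty,tz [ 0.13 -0.08 -3.6 ] spin None
```

View pics/s3.png

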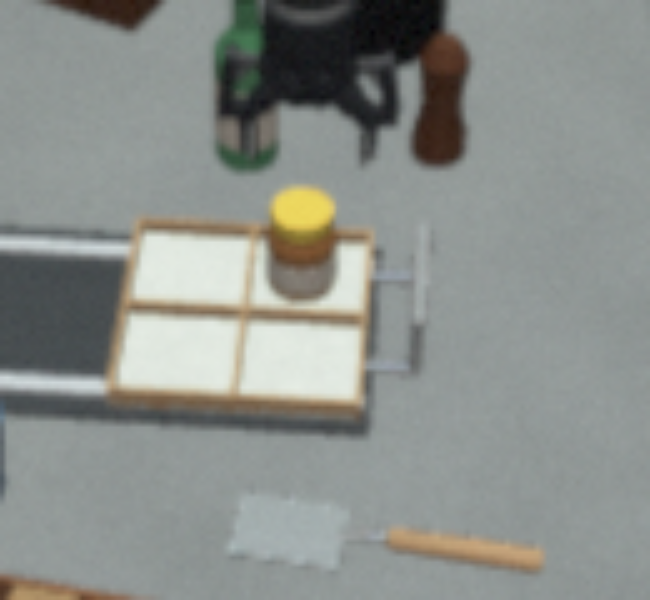

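The gripper hangs above the jar, which stands in the front right compartment at about (300,245). I'll descend and grip it.

```bash
python3 -m pendant '[{"grip":0,"tx":0.13,"ty":-0.08,"tz":-1.2,"spin":0},{"grip":0,"tx":0.13,"ty":-0.08,"tz":-2.4,"spin":0},{"grip":0,"tx":0.13,"ty":-0.08,"tz":-3.4,"spin":0},{"grip":0,"tx":0.13,"ty":-0.08,"tz":-3.6,"spin":0},{"grip":0.6,"tx":0.13,"ty":-0.08,"tz":-3.6,"spin":0},{"grip":1,"tx":0.13,"ty":-0.08,"tz":-3.6,"spin":0},{"grip":1,"tx":0.13,"ty":-0.08,"tz":-3.6,"spin":0},{"grip":1,"tx":0.13,"ty":-0.08,"tz":-3.6,"spin":0}]'
python3 - <<'E'
from h import *
delta(.622,.278,.25,90)
E
```

```text
clock: 5.95
position: [0.4988, -0.2751, 0.0498]
ee_rot: [2.101, 2.33, 0.001]
contact_force: [-0.1, 1.3, 2.6]
gripper_width: 0.0601
t 5.95 pos [ 0.4988 -0.2751  0.0498] yaw 5.9 F [-0.1  1.3  2.6] w 0.0601 j6 0.96
-> tx,ty,tz [ 4.11 18.44  6.67] spin 84.1
```

```bash
python3 -m pendant '[{"grip":1,"tx":0,"ty":0,"tz":1,"spin":0},{"grip":1,"tx":0,"ty":0,"tz":2.2,"spin":0},{"grip":1,"tx":0,"ty":0,"tz":3.4,"spin":7},{"grip":1,"tx":0.2,"ty":1,"tz":4.3,"spin":14},{"grip":1,"tx":0.4,"ty":2.2,"tz":5,"spin":21},{"grip":1,"tx":0.6,"ty":3.4,"tz":5,"spin":28},{"grip":1,"tx":0.8,"ty":4.6,"tz":5,"spin":35},{"grip":1,"tx":1,"ty":5.8,"tz":5,"spin":42}]'
python3 -m pendant '[{"grip":1,"tx":0.3,"ty":1.2,"tz":0,"spin":7},{"grip":1,"tx":0.6,"ty":2.4,"tz":0,"spin":14},{"grip":1,"tx":0.9,"ty":3.6,"tz":0,"spin":21},{"grip":1,"tx":1.2,"ty":4.8,"tz":0,"spin":28},{"grip":1,"tx":1.6,"ty":6,"tz":0,"spin":35},{"grip":1,"tx":2,"ty":7.2,"tz":0,"spin":42},{"grip":1,"tx":2.4,"ty":8.4,"tz":0,"spin":42},{"grip":1,"tx":2.8,"ty":9.6,"tz":0,"spin":42}]'
python3 - <<'E'
from h import *
delta(.622,.278,.15,90)
E
```

```text
clock: 6.62
position: [0.528, -0.0988, 0.1994]
ee_rot: [1.119, 2.932, 0.001]
contact_force: [0.9, 0.9, -3.1]
gripper_width: 0.0598
clock: 7.28
position: [0.6117, 0.1898, 0.1986]
ee_rot: [0.001, 3.14, 0.001]
contact_force: [1.2, -0.5, -3.1]
gripper_width: 0.0597
t 7.28 pos [0.6117 0.1898 0.1986] yaw 90.0 F [ 1.2 -0.5 -3.1] w 0.0597 j6 0.3
-> tx,ty,tz [ 0.34  2.94 -1.62] spin 0.0
```

```bash
python3 -m pendant '[{"grip":1,"tx":0.1,"ty":1,"tz":0,"spin":0},{"grip":1,"tx":0.2,"ty":2,"tz":0,"spin":0},{"grip":1,"tx":0.3,"ty":2.6,"tz":-0.3,"spin":0},{"grip":1,"tx":0.3,"ty":2.6,"tz":-1,"spin":0},{"grip":1,"tx":0.3,"ty":2.6,"tz":-1.6,"spin":0},{"grip":1,"tx":0.3,"ty":2.6,"tz":-1.6,"spin":0},{"grip":1,"tx":0.3,"ty":2.6,"tz":-1.6,"spin":0}]'
python3 - <<'E'
from h import *
delta(.622,.278,.038,90)
c=snapshot('side'); cv2.imwrite('pics/s4.png',cv2.resize(c['frame'][170:330,130:330],None,fx=4,fy=3.7))
c=snapshot('top'); cv2.imwrite('pics/t4.png',cv2.resize(c['frame'][100:260,120:370],None,fx=3,fy=3))
E
```

```text
clock: 7.87
position: [0.619, 0.2649, 0.1481]
ee_rot: [-0.003, -3.138, 0.003]
contact_force: [-0.8, -0.0, -3.3]
gripper_width: 0.0599
t 7.87 pos [0.619  0.2649 0.1481] yaw 89.9 F [-0.8 -0.  -3.3] w 0.0599 j6 0.41
-> tx,ty,tz [ 0.1   0.44 -3.67] spin 0.1
```

View pics/s4.png

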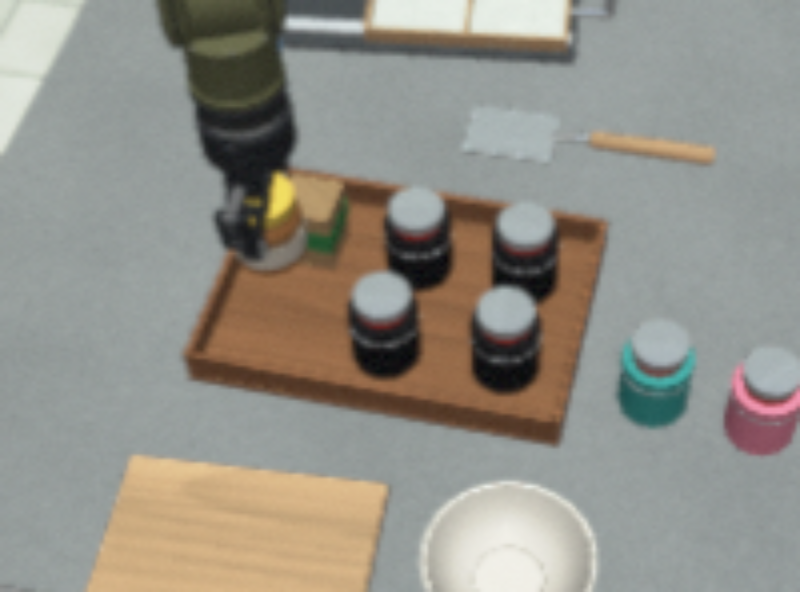

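View pics/t4.png

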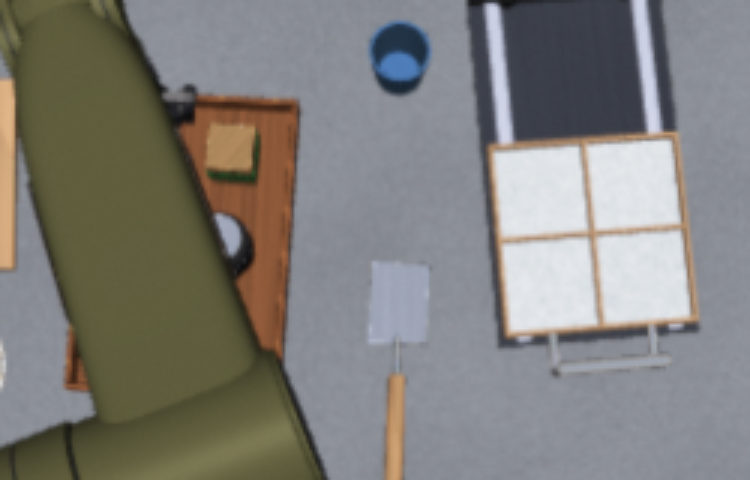

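```bash
python3 -m pendant '[{"grip":1,"tx":0.1,"ty":0.42,"tz":-0.9,"spin":0},{"grip":1,"tx":0.1,"ty":0.42,"tz":-1.8,"spin":0},{"grip":1,"tx":0.1,"ty":0.42,"tz":-2.6,"spin":0},{"grip":1,"tx":0.1,"ty":0.42,"tz":-2.8,"spin":0},{"grip":1,"tx":0.1,"ty":0.42,"tz":-2.8,"spin":0}]'
python3 - <<'E'
from h import *
c=snapshot("top")
T=lambda x,y:(120+(x+.5)/3-.5,100+(y+.5)/3-.5)
p=np.array([pix2w(c,*T(*q),.034) for q in [(489,147),(680,132),(698,319),(506,336)]]);print(p.round(4),p.mean(0))
ux=(p[0]+p[1]-p[2]-p[3]);uy=p[0]+p[3]-p[1]-p[2]; print(np.arctan2(ux[1],ux[0]),np.arctan2(-uy[0],uy[1]))
delta(.622,.278,.038,90)
E
```

```text
clock: 8.38
position: [0.6222, 0.2775, 0.0643]
ee_rot: [-0.003, -3.139, 0.002]
contact_force: [-1.2, -0.0, -3.1]
gripper_width: 0.0599
[[ 0.6294 -0.1013  0.034 ]
 [ 0.6538 -0.3159  0.034 ]
 [ 0.4438 -0.3354  0.034 ]
 [ 0.4197 -0.1233  0.034 ]] [ 0.53667852 -0.21897095  0.034     ]
0.09890301766520314 0.11326288717096587
t 8.43 pos [0.6235 0.2781 0.0661] yaw 89.9 F [ 0.4 -0.2 -2.8] w 0.0602 j6 0.42
-> tx,ty,tz [-0.05 -0.   -0.94] spin 0.1
```

```bash
python3 -m pendant '[{"grip":1,"tx":0,"ty":0,"tz":-0.4,"spin":0},{"grip":1,"tx":0,"ty":0,"tz":-0.7,"spin":0},{"grip":1,"tx":0,"ty":0,"tz":-0.9,"spin":0},{"grip":1,"tx":0,"ty":0,"tz":-0.95,"spin":0},{"grip":1,"tx":0,"ty":0,"tz":-0.95,"spin":0}]'
```

```text
clock: 8.85
position: [0.6233, 0.2784, 0.0372]
ee_rot: [0.002, 3.141, 0.0]
contact_force: [-0.3, 0.3, -3.7]
gripper_width: 0.0597
```

```bash
python3 -m pendant '[{"grip":1,"tx":0,"ty":0,"tz":-0.05,"spin":0},{"grip":1,"tx":0,"ty":0,"tz":-0.08,"spin":0},{"grip":1,"tx":0,"ty":0,"tz":-0.08,"spin":0}]'
```

```text
clock: 9.1
position: [0.6238, 0.2786, 0.0368]
ee_rot: [0.002, 3.14, 0.001]
contact_force: [-3.1, -1.0, 4.4]
gripper_width: 0.0602
```

Contact with the crate floor: Fz went from −3.7 to +4.4 N. I'll release with a partial opening.

```bash
python3 -m pendant '[{"grip":0.15,"tx":0,"ty":0,"tz":0,"spin":0},{"grip":0.15,"tx":0,"ty":0,"tz":0,"spin":0},{"grip":0.15,"tx":0,"ty":0,"tz":0,"spin":0},{"grip":0.12,"tx":0,"ty":0,"tz":0.7,"spin":0},{"grip":0.12,"tx":0,"ty":0,"tz":2,"spin":0},{"grip":0.1,"tx":0,"ty":0,"tz":3.3,"spin":0},{"grip":0.1,"tx":0,"ty":0,"tz":4.6,"spin":0},{"grip":0.1,"tx":0,"ty":0,"tz":5.4,"spin":0}]'
python3 - <<'E'
from h import *
delta(.516,.288,.2,6)
c=snapshot('side'); cv2.imwrite('pics/s5.png',cv2.resize(c['frame'][170:330,130:330],None,fx=4,fy=3.7))
E
```

```text
clock: 9.77
position: [0.6249, 0.2792, 0.2015]
ee_rot: [0.002, 3.136, 0.004]
contact_force: [1.1, 1.0, 0.0]
gripper_width: 0.0767
t 9.77 pos [0.6249 0.2792 0.2015] yaw 89.9 F [1.1 1.  0. ] w 0.0767 j6 0.42
-> tx,ty,tz [-3.63  0.29 -0.05] spin -83.9
```

View pics/s5.png

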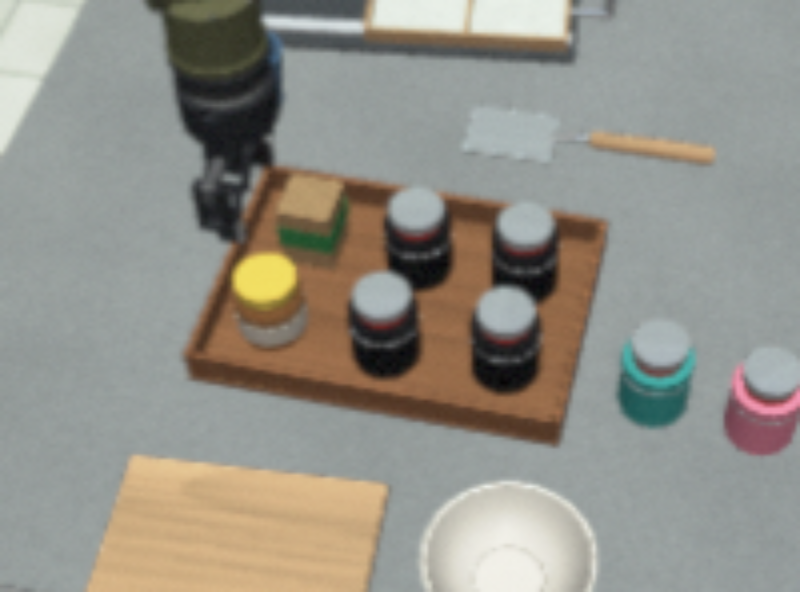

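```bash
python3 -m pendant '[{"grip":0,"tx":-0.8,"ty":0.05,"tz":0,"spin":-7},{"grip":0,"tx":-1.8,"ty":0.1,"tz":0,"spin":-14},{"grip":0,"tx":-2.8,"ty":0.2,"tz":0,"spin":-21},{"grip":0,"tx":-3.6,"ty":0.3,"tz":0,"spin":-28},{"grip":0,"tx":-3.6,"ty":0.3,"tz":0,"spin":-35},{"grip":0,"tx":-3.6,"ty":0.3,"tz":0,"spin":-42},{"grip":0,"tx":-3.6,"ty":0.3,"tz":0,"spin":-45},{"grip":0,"tx":-3.6,"ty":0.3,"tz":0,"spin":-45}]'
python3 - <<'E'
from h import *
c=snapshot('side')
for x,y in [(417,208),(526,225),(383,295),(506,312)]:
    print(pix2w(c,130+(x+.5)/4-.5,170+(y+.5)/3.7-.5,.111).round(4))
cv2.imwrite('pics/s6.png',cv2.resize(c['frame'][170:330,130:330],None,fx=4,fy=3.7))
delta(.516,.288,.045,45)
E
```

```text
clock: 10.48
position: [0.5151, 0.2876, 0.1965]
ee_rot: [1.205, 2.901, 0.001]
contact_force: [-0.1, 0.5, 0.0]
gripper_width: 0.0854
[0.5054 0.1896 0.111 ]
[0.4065 0.1913 0.111 ]
[0.5122 0.2915 0.111 ]
[0.4061 0.2902 0.111 ]
t 10.53 pos [0.5153 0.2876 0.1964] yaw 45.0 F [0.3 0.4 1. ] w 0.0853 j6 1.29
-> tx,ty,tz [ 0.02  0.01 -5.05] spin -0.0
```

View pics/s6.png

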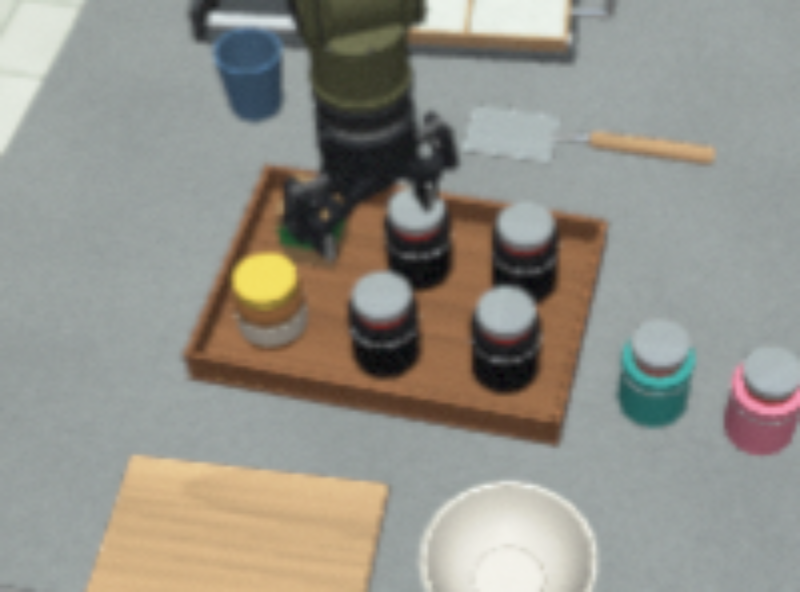

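```bash
python3 -m pendant '[{"grip":0,"tx":-0.03,"ty":0.07,"tz":-1.3,"spin":0},{"grip":0,"tx":-0.03,"ty":0.07,"tz":-2.6,"spin":0},{"grip":0,"tx":-0.03,"ty":0.07,"tz":-3.8,"spin":0},{"grip":0,"tx":-0.03,"ty":0.07,"tz":-4.7,"spin":0},{"grip":0,"tx":-0.03,"ty":0.07,"tz":-4.95,"spin":0},{"grip":0,"tx":-0.03,"ty":0.07,"tz":-4.95,"spin":0}]'
python3 -m pendant '[{"grip":1,"tx":0,"ty":0,"tz":0,"spin":0},{"grip":1,"tx":0,"ty":0,"tz":0,"spin":0},{"grip":1,"tx":0,"ty":0,"tz":0,"spin":0},{"grip":1,"tx":0,"ty":0,"tz":0,"spin":0},{"grip":1,"tx":0,"ty":0,"tz":1,"spin":0},{"grip":1,"tx":0,"ty":0,"tz":2.2,"spin":0},{"grip":1,"tx":0,"ty":0,"tz":3.5,"spin":0},{"grip":1,"tx":0,"ty":0,"tz":4.8,"spin":0}]'
python3 - <<'E'
from h import *
delta(.593,-.267,.2,45)
E
```

```text
clock: 11.03
position: [0.5125, 0.2884, 0.0454]
ee_rot: [-1.202, -2.899, 0.007]
contact_force: [-0.6, 0.4, -0.0]
gripper_width: 0.0855
clock: 11.7
position: [0.5136, 0.2892, 0.1935]
ee_rot: [-1.204, -2.901, 0.001]
contact_force: [0.7, 0.4, -3.2]
gripper_width: 0.0604
t 11.7 pos [0.5136 0.2892 0.1935] yaw 44.9 F [ 0.7  0.4 -3.2] w 0.0604 j6 1.3
-> tx,ty,tz [  2.65 -18.54   0.22] spin 0.1
```

```bash
python3 -m pendant '[{"grip":1,"tx":0.1,"ty":-0.7,"tz":0.3,"spin":0},{"grip":1,"tx":0.3,"ty":-1.9,"tz":0.3,"spin":0},{"grip":1,"tx":0.5,"ty":-3.2,"tz":0.3,"spin":0},{"grip":1,"tx":0.65,"ty":-4.5,"tz":0.3,"spin":0},{"grip":1,"tx":0.85,"ty":-5.8,"tz":0.3,"spin":0},{"grip":1,"tx":1.05,"ty":-7.1,"tz":0.3,"spin":0},{"grip":1,"tx":1.25,"ty":-8.4,"tz":0.3,"spin":0},{"grip":1,"tx":1.4,"ty":-9.7,"tz":0.3,"spin":0}]'
python3 -m pendant '[{"grip":1,"tx":0.2,"ty":-1.3,"tz":0,"spin":0},{"grip":1,"tx":0.4,"ty":-2.6,"tz":0,"spin":0},{"grip":1,"tx":0.6,"ty":-3.9,"tz":0,"spin":0},{"grip":1,"tx":0.75,"ty":-5.2,"tz":0,"spin":0},{"grip":1,"tx":0.95,"ty":-6.5,"tz":0,"spin":0},{"grip":1,"tx":1.15,"ty":-7.8,"tz":0,"spin":0},{"grip":1,"tx":1.25,"ty":-8.5,"tz":0,"spin":0},{"grip":1,"tx":1.25,"ty":-8.5,"tz":0,"spin":0}]'
python3 - <<'E'
from h import *
delta(.5948,-.2666,.0615,45)
E
```

```text
clock: 12.37
position: [0.5564, -0.0033, 0.2014]
ee_rot: [1.203, 2.901, 0.001]
contact_force: [0.9, -0.3, -3.7]
gripper_width: 0.0604
clock: 13.03
position: [0.5942, -0.2619, 0.2007]
ee_rot: [1.211, 2.896, -0.004]
contact_force: [0.1, -0.4, -3.5]
gripper_width: 0.0609
t 13.03 pos [ 0.5942 -0.2619  0.2007] yaw 44.6 F [ 0.1 -0.4 -3.5] w 0.0609 j6 0.38
-> tx,ty,tz [ 0.02 -0.16 -4.64] spin 0.4
```

```bash
python3 -m pendant '[{"grip":1,"tx":0,"ty":-0.1,"tz":-0.5,"spin":0},{"grip":1,"tx":0,"ty":-0.1,"tz":-1.7,"spin":0},{"grip":1,"tx":0,"ty":-0.1,"tz":-3,"spin":0},{"grip":1,"tx":0,"ty":-0.1,"tz":-4,"spin":0},{"grip":1,"tx":0,"ty":-0.1,"tz":-4.4,"spin":0},{"grip":1,"tx":0,"ty":-0.1,"tz":-4.55,"spin":0},{"grip":1,"tx":0,"ty":-0.1,"tz":-4.55,"spin":0},{"grip":1,"tx":0,"ty":-0.1,"tz":-4.55,"spin":0}]'
```

```text
clock: 13.7
position: [0.5939, -0.2588, 0.0647]
ee_rot: [-1.203, -2.902, -0.0]
contact_force: [-0.2, 0.4, -3.2]
gripper_width: 0.0608
```

```bash
python3 -m pendant '[{"grip":1,"tx":0.02,"ty":-0.22,"tz":0,"spin":0},{"grip":1,"tx":0.02,"ty":-0.22,"tz":-0.08,"spin":0},{"grip":1,"tx":0.02,"ty":-0.22,"tz":-0.14,"spin":0},{"grip":1,"tx":0.02,"ty":-0.22,"tz":-0.17,"spin":0},{"grip":1,"tx":0.02,"ty":-0.22,"tz":-0.17,"spin":0}]'
```

```text
clock: 14.12
position: [0.5961, -0.2677, 0.0632]
ee_rot: [1.203, 2.896, -0.003]
contact_force: [-1.6, 0.5, 13.2]
gripper_width: 0.0609
```

```bash
python3 -m pendant '[{"grip":0,"tx":0,"ty":0,"tz":0.03,"spin":0},{"grip":0,"tx":0,"ty":0,"tz":0.03,"spin":0},{"grip":0,"tx":0,"ty":0,"tz":0.03,"spin":0},{"grip":0,"tx":0,"ty":0,"tz":1.2,"spin":0},{"grip":0,"tx":0,"ty":0,"tz":2.4,"spin":0},{"grip":0,"tx":0,"ty":0,"tz":3.4,"spin":0},{"grip":1,"tx":0,"ty":0,"tz":3.4,"spin":0},{"grip":1,"tx":0,"ty":0,"tz":3.4,"spin":0}]'
python3 -m pendant '[{"grip":1,"tx":0,"ty":0,"tz":0,"spin":0},{"grip":1,"tx":0,"ty":0,"tz":0,"spin":0},{"grip":1,"tx":0,"ty":0,"tz":0,"spin":0}]'
python3 - <<'E'
from h import *
delta(.5948,-.2666,.112,45)
c=snapshot('side'); cv2.imwrite('pics/s7.png',cv2.resize(c['frame'][100:240,160:330],None,fx=4,fy=4))
E
```

```text
clock: 14.78
position: [0.5962, -0.2669, 0.1638]
ee_rot: [1.202, 2.897, -0.0]
contact_force: [0.2, -0.5, -0.4]
gripper_width: 0.0635
clock: 15.03
position: [0.5934, -0.2656, 0.1594]
ee_rot: [-1.203, -2.898, -0.0]
contact_force: [0.4, -0.6, -0.3]
gripper_width: 0.0254
t 15.03 pos [ 0.5934 -0.2656  0.1594] yaw 44.9 F [ 0.4 -0.6 -0.3] w 0.0254 j6 0.37
-> tx,ty,tz [ 0.05 -0.03 -1.58] spin 0.1
```

View pics/s7.png

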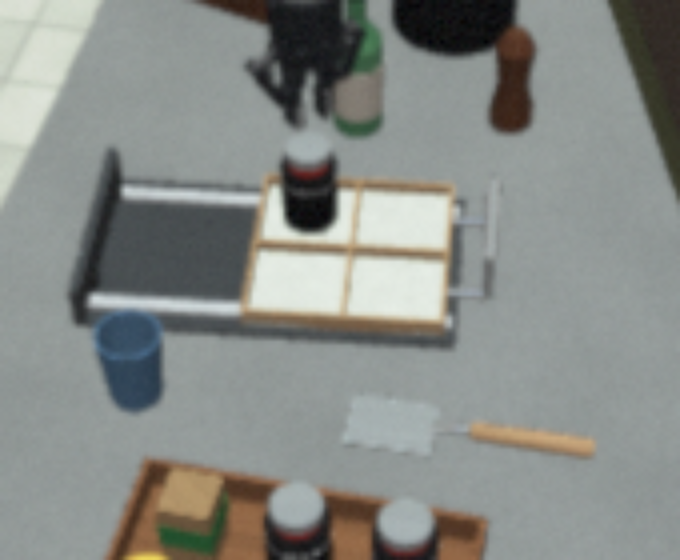

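The canister stands in the rear right compartment at about (310,185). Next I press its lid.

```bash
python3 -m pendant '[{"grip":1,"tx":0,"ty":0,"tz":-0.5,"spin":0},{"grip":1,"tx":0,"ty":0,"tz":-1,"spin":0},{"grip":1,"tx":0,"ty":0,"tz":-1.2,"spin":0},{"grip":1,"tx":0,"ty":0,"tz":-1.4,"spin":0},{"grip":1,"tx":0,"ty":0,"tz":-1.55,"spin":0},{"grip":1,"tx":0,"ty":0,"tz":-1.65,"spin":0},{"grip":1,"tx":0,"ty":0,"tz":-1.7,"spin":0},{"grip":1,"tx":0,"ty":0,"tz":-1.7,"spin":0}]'
```

```text
clock: 15.75
position: [0.5946, -0.2654, 0.112]
ee_rot: [1.203, 2.901, 0.002]
contact_force: [-2.2, 2.5, 9.0]
gripper_width: 0.0002
```

```bash
python3 -m pendant '[{"grip":1,"tx":0,"ty":0,"tz":-0.07,"spin":0},{"grip":1,"tx":0,"ty":0,"tz":-0.14,"spin":0},{"grip":1,"tx":0,"ty":0,"tz":-0.14,"spin":0},{"grip":1,"tx":0,"ty":0,"tz":-0.14,"spin":0}]'
```

```text
clock: 16.08
position: [0.5974, -0.2651, 0.1118]
ee_rot: [1.2, 2.895, 0.006]
contact_force: [-2.9, 6.3, 23.5]
gripper_width: 0.0001
```

```bash
python3 -m pendant '[{"grip":1,"tx":0,"ty":0,"tz":1,"spin":0},{"grip":0.5,"tx":0,"ty":0,"tz":2.2,"spin":0},{"grip":0,"tx":-0.2,"ty":0.7,"tz":3,"spin":0},{"grip":0,"tx":-0.4,"ty":2,"tz":3,"spin":0},{"grip":0,"tx":-0.65,"ty":3.3,"tz":3,"spin":0},{"grip":0,"tx":-0.9,"ty":4.6,"tz":3,"spin":0},{"grip":0,"tx":-1.15,"ty":5.9,"tz":3,"spin":0},{"grip":0,"tx":-1.4,"ty":7.2,"tz":3,"spin":0}]'
python3 -m pendant '[{"grip":0,"tx":-0.25,"ty":1.3,"tz":0,"spin":0},{"grip":0,"tx":-0.5,"ty":2.6,"tz":0,"spin":0},{"grip":0,"tx":-0.75,"ty":3.9,"tz":0,"spin":0},{"grip":0,"tx":-1,"ty":5.2,"tz":0,"spin":0},{"grip":0,"tx":-1.25,"ty":6.5,"tz":0,"spin":0},{"grip":0,"tx":-1.5,"ty":7.6,"tz":0,"spin":0},{"grip":0,"tx":-1.5,"ty":7.6,"tz":0,"spin":0},{"grip":0,"tx":-1.5,"ty":7.6,"tz":0,"spin":0}]'
python3 - <<'E'
from h import *
c=snapshot('side'); cv2.imwrite('pics/s8.png',cv2.resize(c['frame'][100:330,130:330],None,fx=3.5,fy=2.6))
delta(.507,.1875,.0485,45)
E
```

```text
clock: 16.75
position: [0.5519, -0.0485, 0.1963]
ee_rot: [1.205, 2.901, 0.0]
contact_force: [1.0, -0.0, -0.6]
gripper_width: 0.0831
clock: 17.42
position: [0.507, 0.1797, 0.1961]
ee_rot: [1.198, 2.904, -0.0]
contact_force: [0.8, 0.2, 0.6]
gripper_width: 0.0856
t 17.47 pos [0.5073 0.1784 0.1961] yaw 45.0 F [ 0.6 -0.8 -0.1] w 0.0851 j6 1.12
-> tx,ty,tz [-0.01  0.3  -4.92] spin -0.0
```

View pics/s8.png

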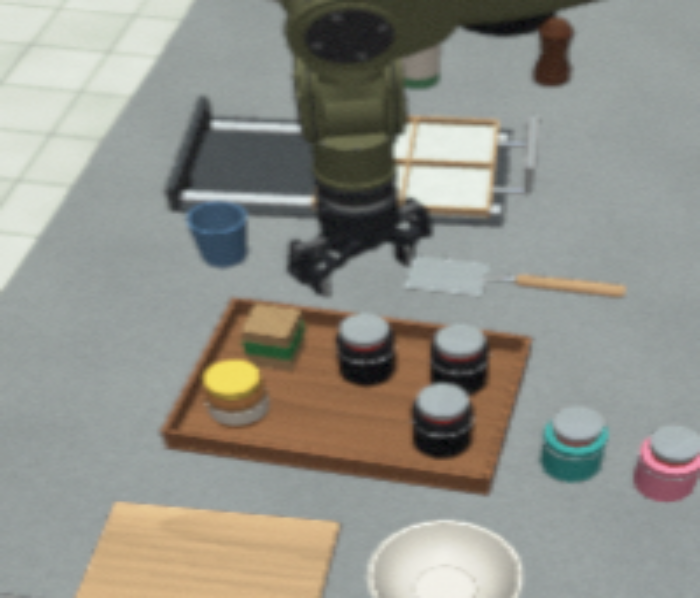

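The three remaining canisters are unmoved, with lids at (367,333), (461,343) and (443,402). Next is the rear right one.

```bash
python3 -m pendant '[{"grip":0,"tx":0,"ty":0.3,"tz":-1.2,"spin":0},{"grip":0,"tx":0,"ty":0.3,"tz":-2.4,"spin":0},{"grip":0,"tx":0,"ty":0.3,"tz":-3.6,"spin":0},{"grip":0,"tx":0,"ty":0.3,"tz":-4.6,"spin":0},{"grip":0,"tx":0,"ty":0.3,"tz":-4.9,"spin":0},{"grip":0,"tx":0,"ty":0.3,"tz":-4.9,"spin":0}]'
python3 -m pendant '[{"grip":1,"tx":0,"ty":0,"tz":0,"spin":0},{"grip":1,"tx":0,"ty":0,"tz":0,"spin":0},{"grip":1,"tx":0,"ty":0,"tz":0,"spin":0},{"grip":1,"tx":0,"ty":0,"tz":0,"spin":0},{"grip":1,"tx":0,"ty":0,"tz":1,"spin":0},{"grip":1,"tx":0,"ty":0,"tz":2.2,"spin":0},{"grip":1,"tx":0,"ty":0,"tz":3.5,"spin":0},{"grip":1,"tx":0,"ty":0,"tz":5,"spin":0}]'
python3 - <<'E'
from h import *
delta(.5836,-.1602,.2,45)
E
```

```text
clock: 17.97
position: [0.5053, 0.1847, 0.0467]
ee_rot: [-1.206, -2.896, 0.007]
contact_force: [-0.0, 0.4, 0.8]
gripper_width: 0.0851
clock: 18.63
position: [0.5064, 0.1867, 0.1971]
ee_rot: [-1.203, -2.901, 0.001]
contact_force: [1.3, -0.0, -3.7]
gripper_width: 0.0607
t 18.63 pos [0.5064 0.1867 0.1971] yaw 44.9 F [ 1.3 -0.  -3.7] w 0.0607 j6 1.14
-> tx,ty,tz [  2.57 -11.56   0.1 ] spin 0.1
```

```bash
python3 -m pendant '[{"grip":1,"tx":0.2,"ty":-0.7,"tz":0.1,"spin":0},{"grip":1,"tx":0.45,"ty":-2,"tz":0.1,"spin":0},{"grip":1,"tx":0.75,"ty":-3.3,"tz":0.1,"spin":0},{"grip":1,"tx":1.05,"ty":-4.6,"tz":0.1,"spin":0},{"grip":1,"tx":1.35,"ty":-5.9,"tz":0.1,"spin":0},{"grip":1,"tx":1.6,"ty":-7.2,"tz":0.1,"spin":0},{"grip":1,"tx":1.9,"ty":-8.5,"tz":0.1,"spin":0},{"grip":1,"tx":2.2,"ty":-9.8,"tz":0.1,"spin":0}]'
python3 -m pendant '[{"grip":1,"tx":0.25,"ty":-1.1,"tz":0,"spin":0},{"grip":1,"tx":0.35,"ty":-1.75,"tz":0,"spin":0},{"grip":1,"tx":0.35,"ty":-1.75,"tz":0,"spin":0},{"grip":1,"tx":0.35,"ty":-1.75,"tz":0,"spin":0},{"grip":1,"tx":0.35,"ty":-1.75,"tz":0,"spin":0}]'
python3 - <<'E'
from h import *
delta(.5836,-.1602,.0635,45)
E
```

```text
clock: 19.3
position: [0.5734, -0.1088, 0.1994]
ee_rot: [1.204, 2.901, 0.001]
contact_force: [1.0, -0.3, -2.9]
gripper_width: 0.0608
clock: 19.72
position: [0.5836, -0.159, 0.1989]
ee_rot: [-1.204, -2.901, -0.001]
contact_force: [-0.8, 0.1, -3.0]
gripper_width: 0.0605
t 19.72 pos [ 0.5836 -0.159   0.1989] yaw 44.9 F [-0.8  0.1 -3. ] w 0.0605 j6 0.52
-> tx,ty,tz [ 0.   -0.04 -4.51] spin 0.1
```

```bash
python3 -m pendant '[{"grip":1,"tx":0,"ty":-0.04,"tz":-1.2,"spin":0},{"grip":1,"tx":0,"ty":-0.04,"tz":-2.4,"spin":0},{"grip":1,"tx":0,"ty":-0.04,"tz":-3.5,"spin":0},{"grip":1,"tx":0,"ty":-0.04,"tz":-4.2,"spin":0},{"grip":1,"tx":0,"ty":-0.04,"tz":-4.4,"spin":0},{"grip":1,"tx":0,"ty":-0.04,"tz":-4.5,"spin":0},{"grip":1,"tx":0,"ty":-0.04,"tz":-4.5,"spin":0},{"grip":1,"tx":0,"ty":-0.04,"tz":-4.5,"spin":0}]'
```

```text
clock: 20.38
position: [0.5845, -0.1597, 0.0649]
ee_rot: [1.201, 2.902, 0.0]
contact_force: [0.1, 0.7, -3.1]
gripper_width: 0.0605
```

```bash
python3 -m pendant '[{"grip":1,"tx":0,"ty":0,"tz":-0.06,"spin":0},{"grip":1,"tx":0,"ty":0,"tz":-0.12,"spin":0},{"grip":1,"tx":0,"ty":0,"tz":-0.16,"spin":0},{"grip":1,"tx":0,"ty":0,"tz":-0.16,"spin":0}]'
```

```text
clock: 20.72
position: [0.5878, -0.1598, 0.0645]
ee_rot: [1.199, 2.895, 0.007]
contact_force: [-1.5, 5.9, 20.2]
gripper_width: 0.0605
```

```bash
python3 -m pendant '[{"grip":1,"tx":0,"ty":0,"tz":0.12,"spin":0},{"grip":0,"tx":0,"ty":0,"tz":0.12,"spin":0},{"grip":0,"tx":0,"ty":0,"tz":0.12,"spin":0},{"grip":0,"tx":0,"ty":0,"tz":0.12,"spin":0},{"grip":0,"tx":0,"ty":0,"tz":1.2,"spin":0},{"grip":0,"tx":0,"ty":0,"tz":2.4,"spin":0},{"grip":0,"tx":0,"ty":0,"tz":3.3,"spin":0},{"grip":1,"tx":0,"ty":0,"tz":3.3,"spin":0}]'
python3 -m pendant '[{"grip":1,"tx":0,"ty":0,"tz":0,"spin":0},{"grip":1,"tx":0,"ty":0,"tz":0,"spin":0},{"grip":1,"tx":0,"ty":0,"tz":0,"spin":0},{"grip":1,"tx":0,"ty":0,"tz":0,"spin":0}]'
python3 - <<'E'
from h import *
delta(.5836,-.1602,.112,45)
c=snapshot('side'); cv2.imwrite('pics/s9.png',cv2.resize(c['frame'][100:240,160:330],None,fx=4,fy=4))
E
```

```text
clock: 21.38
position: [0.5877, -0.1619, 0.1639]
ee_rot: [1.201, 2.892, 0.002]
contact_force: [1.1, -0.4, 1.0]
gripper_width: 0.0756
clock: 21.72
position: [0.5827, -0.1605, 0.1562]
ee_rot: [-1.203, -2.898, 0.001]
contact_force: [-0.0, -0.5, -0.3]
gripper_width: 0.0256
t 21.72 pos [ 0.5827 -0.1605  0.1562] yaw 44.9 F [-0.  -0.5 -0.3] w 0.0256 j6 0.52
-> tx,ty,tz [ 0.03  0.01 -1.47] spin 0.1
```

View pics/s9.png

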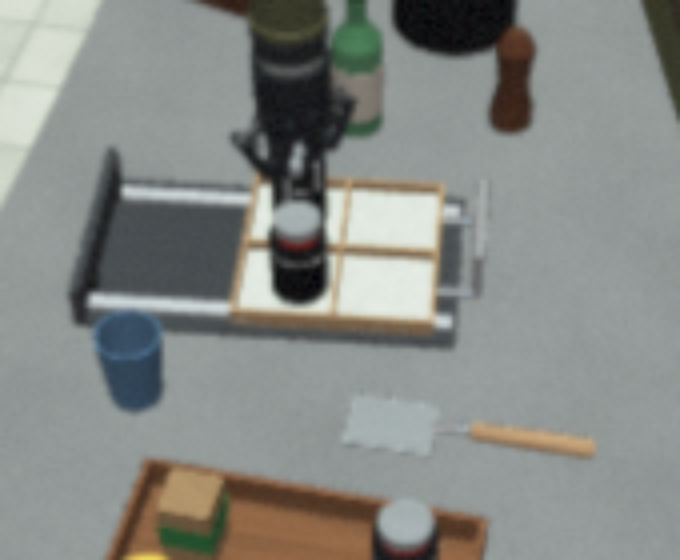

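```bash
python3 - <<'E'
from h import *
c=snapshot('side')
T=lambda x,y:(160+(x+.5)/4-.5,100+(y+.5)/4-.5)
print("lid",pix2w(c,*T(298,217),.124))
for n,q,z in [("FLcorner",(433,327),.034),("FR",(444,186),.034),("RL",(233,314),.034),("RR",(254,178),.034),("cross",(341,248),.034)]: print(n,pix2w(c,*T(*q),z).round(4))
print("handle",pix2w(c,*T(478,240),.091))
t=snapshot('top'); cv2.imwrite('pics/t9.png',cv2.resize(t['frame'][120:260,230:400],None,fx=4,fy=4))
E
```

```text
lid [ 0.58114545 -0.15773359  0.124     ]
FLcorner [ 0.4313 -0.1148  0.034 ]
FR [ 0.4546 -0.3289  0.034 ]
RL [ 0.6396 -0.0937  0.034 ]
RR [ 0.6669 -0.3013  0.034 ]
cross [ 0.5484 -0.2106  0.034 ]
handle [ 0.39844159 -0.1929161   0.091     ]
```

View pics/t9.png

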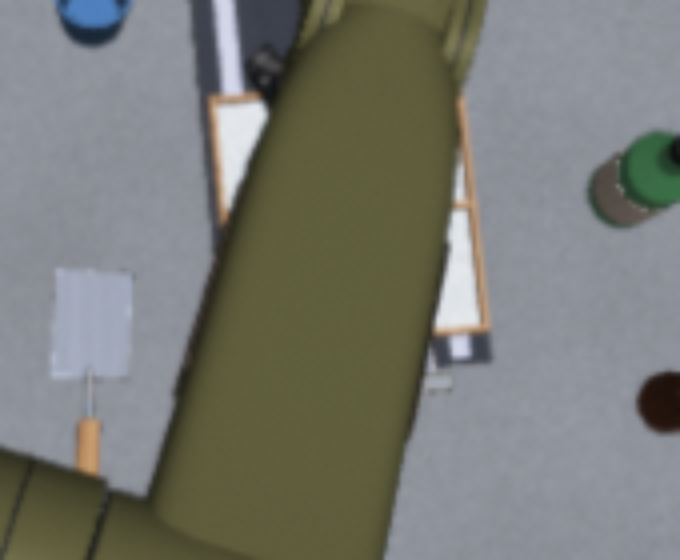

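```bash
python3 -m pendant '[{"grip":1,"tx":0,"ty":0,"tz":-0.5,"spin":0},{"grip":1,"tx":0,"ty":0,"tz":-0.9,"spin":0},{"grip":1,"tx":0,"ty":0,"tz":-1.1,"spin":0},{"grip":1,"tx":-0.03,"ty":0,"tz":-1.3,"spin":0},{"grip":1,"tx":-0.06,"ty":0,"tz":-1.45,"spin":0},{"grip":1,"tx":-0.1,"ty":0,"tz":-1.55,"spin":0},{"grip":1,"tx":-0.12,"ty":0,"tz":-1.62,"spin":0},{"grip":1,"tx":-0.12,"ty":0,"tz":-1.62,"spin":0}]'
```

```text
clock: 22.53
position: [0.5828, -0.1606, 0.1119]
ee_rot: [1.201, 2.897, 0.004]
contact_force: [1.1, 2.4, 9.0]
gripper_width: -0.0001
```

```bash
python3 -m pendant '[{"grip":1,"tx":-0.05,"ty":-0.03,"tz":-0.07,"spin":0},{"grip":1,"tx":-0.1,"ty":-0.05,"tz":-0.12,"spin":0},{"grip":1,"tx":-0.1,"ty":-0.05,"tz":-0.12,"spin":0}]'
python3 -m pendant '[{"grip":1,"tx":0,"ty":0,"tz":0.3,"spin":0},{"grip":1,"tx":0,"ty":0,"tz":1.3,"spin":0},{"grip":0.6,"tx":0,"ty":0,"tz":2.5,"spin":0},{"grip":0.4,"tx":0,"ty":0,"tz":3.3,"spin":0},{"grip":0,"tx":-0.7,"ty":0.8,"tz":3.3,"spin":0},{"grip":0,"tx":-1.5,"ty":1.9,"tz":3.3,"spin":0},{"grip":0,"tx":-2.3,"ty":3,"tz":3.3,"spin":0},{"grip":0,"tx":-3.1,"ty":4.1,"tz":3.3,"spin":0}]'
python3 - <<'E'
from h import *
delta(.408,.188,.2,45)
c=snapshot('side'); cv2.imwrite('pics/s10.png',cv2.resize(c['frame'][100:240,160:330],None,fx=4,fy=4))
E
```

```text
clock: 22.78
position: [0.5827, -0.161, 0.1119]
ee_rot: [1.198, 2.892, 0.011]
contact_force: [-0.2, 6.0, 23.5]
gripper_width: -0.0002
clock: 23.45
position: [0.4833, -0.0385, 0.2049]
ee_rot: [1.206, 2.9, 0.0]
contact_force: [-0.1, 0.9, 0.7]
gripper_width: 0.072
t 23.45 pos [ 0.4833 -0.0385  0.2049] yaw 44.8 F [-0.1  0.9  0.7] w 0.072 j6 0.71
-> tx,ty,tz [-2.51  7.55 -0.16] spin 0.2
```

View pics/s10.png

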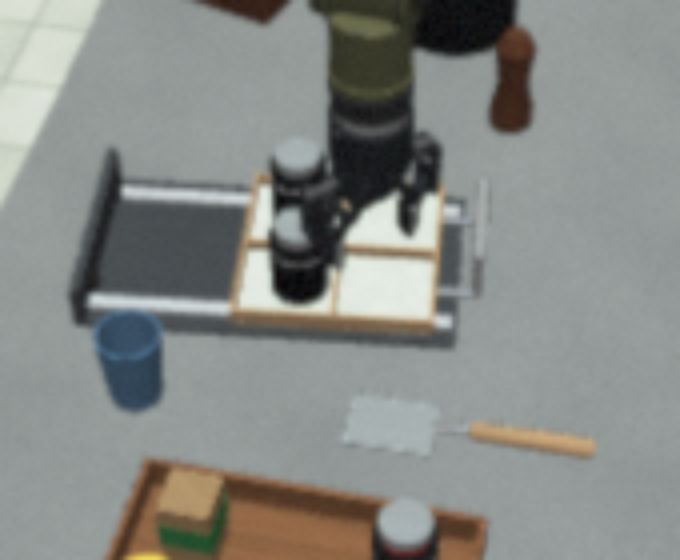

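```bash
python3 -m pendant '[{"grip":0,"tx":-0.4,"ty":1.2,"tz":-0.1,"spin":0},{"grip":0,"tx":-0.8,"ty":2.5,"tz":-0.1,"spin":0},{"grip":0,"tx":-1.25,"ty":3.8,"tz":-0.1,"spin":0},{"grip":0,"tx":-1.7,"ty":5.1,"tz":-0.1,"spin":0},{"grip":0,"tx":-2.1,"ty":6.4,"tz":-0.1,"spin":0},{"grip":0,"tx":-2.4,"ty":7.3,"tz":-0.1,"spin":0},{"grip":0,"tx":-2.4,"ty":7.3,"tz":-0.1,"spin":0},{"grip":0,"tx":-2.4,"ty":7.3,"tz":-0.1,"spin":0}]'
python3 - <<'E'
from h import *
c=snapshot('side'); cv2.imwrite('pics/s11.png',cv2.resize(c['frame'][100:330,130:330],None,fx=3.5,fy=2.6))
delta(.408,.188,.0485,45)
E
```

```text
clock: 24.17
position: [0.4121, 0.1808, 0.2019]
ee_rot: [1.199, 2.903, -0.0]
contact_force: [-0.7, -0.3, 0.2]
gripper_width: 0.0854
t 24.22 pos [0.4124 0.1799 0.2019] yaw 45.0 F [-0.3 -0.2  0.6] w 0.0854 j6 1.2
-> tx,ty,tz [-0.15  0.27 -5.11] spin -0.0
```

View pics/s11.png

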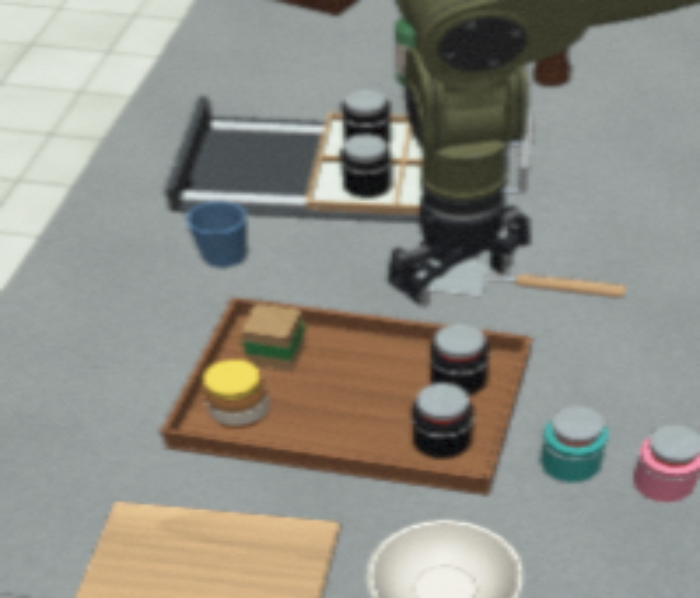

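Two canisters are in the tray with no red showing. The other two are unmoved at (461,343) and (443,402). I'll grasp the right-hand one.

```bash
python3 -m pendant '[{"grip":0,"tx":-0.14,"ty":0.27,"tz":-1.2,"spin":0},{"grip":0,"tx":-0.14,"ty":0.27,"tz":-2.4,"spin":0},{"grip":0,"tx":-0.14,"ty":0.27,"tz":-3.7,"spin":0},{"grip":0,"tx":-0.14,"ty":0.27,"tz":-4.8,"spin":0},{"grip":0,"tx":-0.14,"ty":0.27,"tz":-5.1,"spin":0},{"grip":0,"tx":-0.14,"ty":0.27,"tz":-5.1,"spin":0}]'
python3 -m pendant '[{"grip":1,"tx":0,"ty":0,"tz":0,"spin":0},{"grip":1,"tx":0,"ty":0,"tz":0,"spin":0},{"grip":1,"tx":0,"ty":0,"tz":0,"spin":0},{"grip":1,"tx":0,"ty":0,"tz":0,"spin":0},{"grip":1,"tx":0,"ty":0,"tz":1,"spin":0},{"grip":1,"tx":0,"ty":0,"tz":2.2,"spin":0},{"grip":1,"tx":0,"ty":0,"tz":3.5,"spin":0},{"grip":1,"tx":0,"ty":0,"tz":5,"spin":0}]'
python3 - <<'E'
from h import *
delta(.498,-.277,.2,45)
c=snapshot('top'); cv2.imwrite('pics/t11.png',cv2.resize(c['frame'][80:260,130:400],None,fx=2.9,fy=2.9,interpolation=cv2.INTER_CUBIC))
E
```

```text
clock: 24.72
position: [0.4062, 0.1855, 0.0467]
ee_rot: [-1.206, -2.897, 0.008]
contact_force: [0.2, -0.3, 0.9]
gripper_width: 0.0855
clock: 25.38
position: [0.4073, 0.1876, 0.1975]
ee_rot: [-1.204, -2.901, 0.0]
contact_force: [-0.5, 0.4, -2.5]
gripper_width: 0.0607
t 25.38 pos [0.4073 0.1876 0.1975] yaw 44.9 F [-0.5  0.4 -2.5] w 0.0607 j6 1.22
-> tx,ty,tz [  3.02 -15.49   0.08] spin 0.1
```

View pics/t11.png

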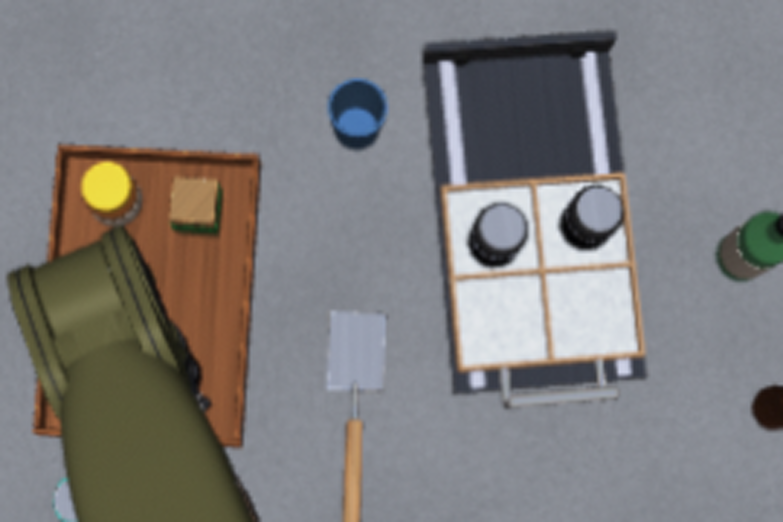

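```bash
python3 - <<'E'
from h import *
c=snapshot("top")
T=lambda x,y:(130+(x+.5)/2.9-.5,80+(y+.5)/2.9-.5)
p=np.array([pix2w(c,*T(*q),.034) for q in [(442,186),(625,175),(645,354),(460,371)]]);m=p.mean(0);print(p.round(4),m)
a=.104;ux=np.array([np.cos(a),np.sin(a)]);uy=np.array([-ux[1],ux[0]])
for n,i,j in [("FL",-1,1),("FR",-1,-1),("RL",1,1),("RR",1,-1)]: print(n,(m[:2]+.0535*(i*ux+j*uy)).round(4))
for q in [(501,226),(598,208)]: 
    w=pix2w(c,*T(*q),.112); d=w[:2]-m[:2]; print(w.round(4), (d@ux).round(4),(d@uy).round(4))
E
```

```text
[[ 0.6459 -0.0991  0.034 ]
 [ 0.6663 -0.312   0.034 ]
 [ 0.4579 -0.3346  0.034 ]
 [ 0.433  -0.123   0.034 ]] [ 0.55079375 -0.21717189  0.034     ]
FL [ 0.492  -0.1695]
FR [ 0.5031 -0.2759]
RL [ 0.5985 -0.1584]
RR [ 0.6096 -0.2648]
[ 0.5847 -0.1586  0.112 ] 0.0398 0.0547
[ 0.6083 -0.2655  0.112 ] 0.0522 -0.054
```

```bash
python3 -m pendant '[{"grip":1,"tx":0.1,"ty":-0.7,"tz":0.1,"spin":0},{"grip":1,"tx":0.4,"ty":-2,"tz":0.1,"spin":0},{"grip":1,"tx":0.7,"ty":-3.3,"tz":0.1,"spin":0},{"grip":1,"tx":0.95,"ty":-4.6,"tz":0.1,"spin":0},{"grip":1,"tx":1.2,"ty":-5.9,"tz":0.1,"spin":0},{"grip":1,"tx":1.5,"ty":-7.2,"tz":0.1,"spin":0},{"grip":1,"tx":1.75,"ty":-8.5,"tz":0.1,"spin":0},{"grip":1,"tx":2,"ty":-9.8,"tz":0.1,"spin":0}]'
python3 -m pendant '[{"grip":1,"tx":0.3,"ty":-1.3,"tz":0,"spin":0},{"grip":1,"tx":0.55,"ty":-2.6,"tz":0,"spin":0},{"grip":1,"tx":0.8,"ty":-3.9,"tz":0,"spin":0},{"grip":1,"tx":1.05,"ty":-5,"tz":0,"spin":0},{"grip":1,"tx":1.19,"ty":-5.65,"tz":0,"spin":0},{"grip":1,"tx":1.19,"ty":-5.65,"tz":0,"spin":0},{"grip":1,"tx":1.19,"ty":-5.65,"tz":0,"spin":0},{"grip":1,"tx":1.19,"ty":-5.65,"tz":0,"spin":0}]'
python3 - <<'E'
from h import *
delta(.503,-.276,.065,45)
E
```

```text
clock: 26.15
position: [0.4679, -0.108, 0.1984]
ee_rot: [1.204, 2.901, 0.001]
contact_force: [1.0, 0.1, -2.9]
gripper_width: 0.0608
clock: 26.82
position: [0.5032, -0.2749, 0.1979]
ee_rot: [-1.203, -2.9, -0.001]
contact_force: [-0.4, -0.2, -3.1]
gripper_width: 0.0605
t 26.82 pos [ 0.5032 -0.2749  0.1979] yaw 44.9 F [-0.4 -0.2 -3.1] w 0.0605 j6 0.29
-> tx,ty,tz [-0.01 -0.04 -4.43] spin 0.1
```

```bash
python3 -m pendant '[{"grip":1,"tx":0,"ty":-0.04,"tz":-1.2,"spin":0},{"grip":1,"tx":0,"ty":-0.04,"tz":-2.4,"spin":0},{"grip":1,"tx":0,"ty":-0.04,"tz":-3.5,"spin":0},{"grip":1,"tx":0,"ty":-0.04,"tz":-4.2,"spin":0},{"grip":1,"tx":0,"ty":-0.04,"tz":-4.4,"spin":0},{"grip":1,"tx":0,"ty":-0.04,"tz":-4.45,"spin":0},{"grip":1,"tx":0,"ty":-0.04,"tz":-4.45,"spin":0},{"grip":1,"tx":0,"ty":-0.04,"tz":-4.45,"spin":0}]'
```

```text
clock: 27.48
position: [0.5045, -0.2765, 0.066]
ee_rot: [1.202, 2.901, -0.0]
contact_force: [0.5, -1.1, -3.6]
gripper_width: 0.0609
```

```bash
python3 -m pendant '[{"grip":1,"tx":0,"ty":0,"tz":-0.06,"spin":0},{"grip":1,"tx":0,"ty":0,"tz":-0.09,"spin":0},{"grip":1,"tx":0,"ty":0,"tz":-0.09,"spin":0}]'
```

```text
clock: 27.73
position: [0.5049, -0.2771, 0.0641]
ee_rot: [1.203, 2.899, 0.0]
contact_force: [-0.7, 0.9, 4.7]
gripper_width: 0.0606
```

```bash
python3 -m pendant '[{"grip":0,"tx":0,"ty":0,"tz":0.02,"spin":0},{"grip":0,"tx":0,"ty":0,"tz":0.02,"spin":0},{"grip":0,"tx":0,"ty":0,"tz":0.02,"spin":0},{"grip":0,"tx":0,"ty":0,"tz":0.02,"spin":0},{"grip":0,"tx":0,"ty":0,"tz":1.2,"spin":0},{"grip":0,"tx":0,"ty":0,"tz":2.4,"spin":0},{"grip":0,"tx":0,"ty":0,"tz":3.2,"spin":0},{"grip":1,"tx":0,"ty":0,"tz":3.2,"spin":0}]'
python3 -m pendant '[{"grip":1,"tx":0,"ty":0,"tz":0,"spin":0},{"grip":1,"tx":0,"ty":0,"tz":0,"spin":0},{"grip":1,"tx":0,"ty":0,"tz":0,"spin":0},{"grip":1,"tx":0,"ty":0,"tz":0,"spin":0}]'
python3 - <<'E'
from h import *
delta(.504,-.276,.112,45)
c=snapshot('side'); cv2.imwrite('pics/s12.png',cv2.resize(c['frame'][100:240,160:330],None,fx=4,fy=4))
E
```

```text
clock: 28.4
position: [0.5073, -0.2788, 0.1641]
ee_rot: [1.2, 2.892, -0.002]
contact_force: [0.5, -1.2, 0.3]
gripper_width: 0.0753
clock: 28.73
position: [0.5028, -0.2763, 0.1566]
ee_rot: [-1.203, -2.899, -0.001]
contact_force: [-0.3, -1.0, 0.0]
gripper_width: 0.0256
t 28.73 pos [ 0.5028 -0.2763  0.1566] yaw 44.9 F [-0.3 -1.   0. ] w 0.0256 j6 0.28
-> tx,ty,tz [ 0.04  0.01 -1.49] spin 0.1
```

View pics/s12.png

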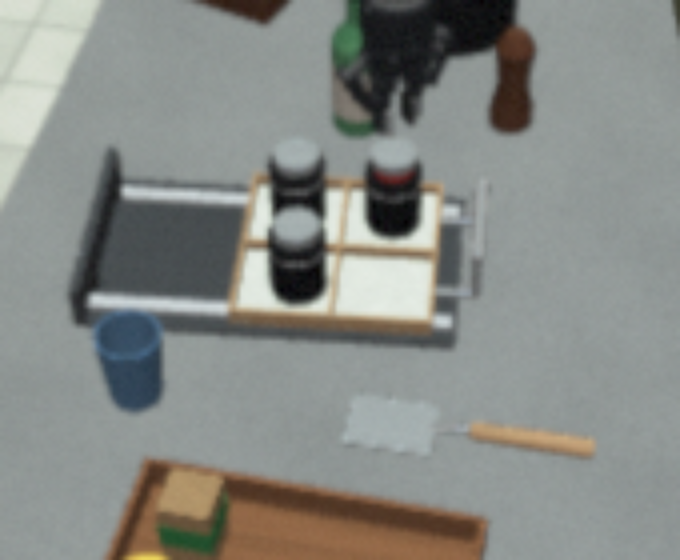

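The third canister stands in the front right compartment at (393,190) with its red ring visible. The tray has not moved. Pressing its lid, with a small −x compensation.

```bash
python3 -m pendant '[{"grip":1,"tx":0,"ty":0,"tz":-0.5,"spin":0},{"grip":1,"tx":0,"ty":0,"tz":-0.9,"spin":0},{"grip":1,"tx":0,"ty":0,"tz":-1.1,"spin":0},{"grip":1,"tx":0,"ty":0,"tz":-1.3,"spin":0},{"grip":1,"tx":-0.06,"ty":0,"tz":-1.45,"spin":0},{"grip":1,"tx":-0.1,"ty":0,"tz":-1.55,"spin":0},{"grip":1,"tx":-0.12,"ty":0,"tz":-1.65,"spin":0},{"grip":1,"tx":-0.12,"ty":0,"tz":-1.65,"spin":0}]'
python3 -m pendant '[{"grip":1,"tx":-0.05,"ty":0,"tz":-0.05,"spin":0},{"grip":1,"tx":-0.08,"ty":0,"tz":-0.1,"spin":0},{"grip":1,"tx":-0.08,"ty":0,"tz":-0.1,"spin":0}]'
```

```text
clock: 29.45
position: [0.5025, -0.2765, 0.1119]
ee_rot: [1.201, 2.897, 0.004]
contact_force: [-0.5, 4.3, 16.3]
gripper_width: -0.0001
clock: 29.7
position: [0.5025, -0.2766, 0.1118]
ee_rot: [1.198, 2.892, 0.007]
contact_force: [-0.8, 7.4, 28.2]
gripper_width: -0.0
```

```bash
python3 -m pendant '[{"grip":1,"tx":0,"ty":0,"tz":0.4,"spin":0},{"grip":1,"tx":0,"ty":0,"tz":1.7,"spin":0},{"grip":0.6,"tx":0,"ty":0,"tz":3,"spin":0},{"grip":0,"tx":-0.2,"ty":1,"tz":3.1,"spin":0},{"grip":0,"tx":-0.4,"ty":2.3,"tz":3.1,"spin":0},{"grip":0,"tx":-0.6,"ty":3.6,"tz":3.1,"spin":0},{"grip":0,"tx":-0.8,"ty":4.9,"tz":3.1,"spin":0},{"grip":0,"tx":-1,"ty":6.2,"tz":3.1,"spin":0}]'
python3 -m pendant '[{"grip":0,"tx":-0.2,"ty":1.3,"tz":0,"spin":0},{"grip":0,"tx":-0.4,"ty":2.6,"tz":0,"spin":0},{"grip":0,"tx":-0.6,"ty":3.9,"tz":0,"spin":0},{"grip":0,"tx":-0.8,"ty":5.2,"tz":0,"spin":0},{"grip":0,"tx":-1,"ty":6.5,"tz":0,"spin":0},{"grip":0,"tx":-1.2,"ty":7.8,"tz":0,"spin":0},{"grip":0,"tx":-1.4,"ty":9,"tz":0,"spin":0},{"grip":0,"tx":-1.4,"ty":9,"tz":0,"spin":0}]'
python3 - <<'E'
from h import *
c=snapshot('side'); cv2.imwrite('pics/s13.png',cv2.resize(c['frame'][100:330,130:330],None,fx=3.5,fy=2.6))
delta(.4075,.287,.0485,45)
E
```

```text
clock: 30.37
position: [0.4674, -0.0894, 0.1989]
ee_rot: [1.205, 2.901, 0.0]
contact_force: [1.0, 0.7, 0.5]
gripper_width: 0.0725
clock: 31.03
position: [0.4252, 0.1849, 0.199]
ee_rot: [-1.193, -2.906, -0.006]
contact_force: [0.8, -0.2, 0.1]
gripper_width: 0.0853
t 31.08 pos [0.4255 0.1821 0.1988] yaw 45.3 F [ 0.1 -0.5  0.9] w 0.0856 j6 1.18
-> tx,ty,tz [-0.6   3.5  -5.01] spin -0.3
```

View pics/s13.png

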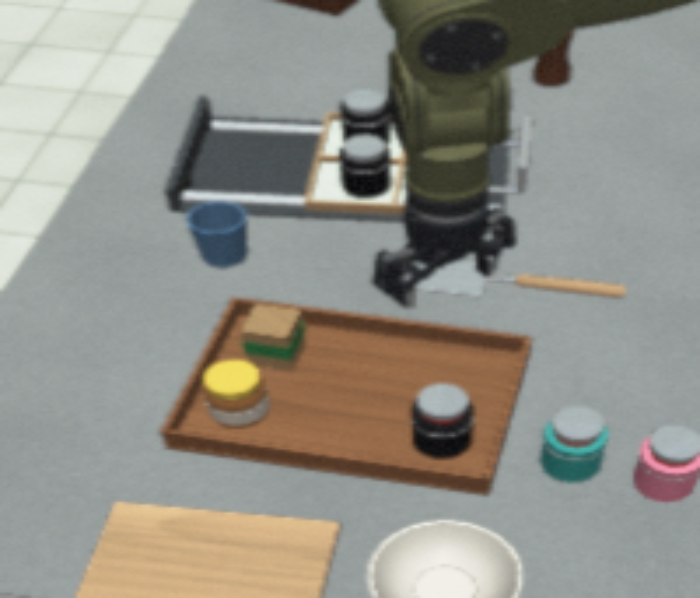

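Last canister in the crate, at (443,402), unmoved.

```bash
python3 -m pendant '[{"grip":0,"tx":-0.2,"ty":1.2,"tz":0,"spin":0},{"grip":0,"tx":-0.4,"ty":2.4,"tz":0,"spin":0},{"grip":0,"tx":-0.6,"ty":3.4,"tz":0,"spin":0},{"grip":0,"tx":-0.6,"ty":3.4,"tz":0,"spin":0},{"grip":0,"tx":-0.6,"ty":3.4,"tz":0,"spin":0},{"grip":0,"tx":-0.6,"ty":3.4,"tz":0,"spin":0}]'
python3 - <<'E'
from h import *
delta(.4075,.287,.0485,45)
E
```

```text
clock: 31.58
position: [0.408, 0.2799, 0.1985]
ee_rot: [1.205, 2.901, -0.002]
contact_force: [-0.1, -0.3, 0.2]
gripper_width: 0.0852
t 31.58 pos [0.408  0.2799 0.1985] yaw 44.9 F [-0.1 -0.3  0.2] w 0.0852 j6 1.39
-> tx,ty,tz [-0.02  0.24 -5.  ] spin 0.1
```

```bash
python3 -m pendant '[{"grip":0,"tx":0,"ty":0.22,"tz":-1.2,"spin":0},{"grip":0,"tx":0,"ty":0.22,"tz":-2.4,"spin":0},{"grip":0,"tx":0,"ty":0.22,"tz":-3.7,"spin":0},{"grip":0,"tx":0,"ty":0.22,"tz":-4.7,"spin":0},{"grip":0,"tx":0,"ty":0.22,"tz":-5,"spin":0},{"grip":0,"tx":0,"ty":0.22,"tz":-5,"spin":0}]'
python3 -m pendant '[{"grip":1,"tx":0,"ty":0,"tz":0,"spin":0},{"grip":1,"tx":0,"ty":0,"tz":0,"spin":0},{"grip":1,"tx":0,"ty":0,"tz":0,"spin":0},{"grip":1,"tx":0,"ty":0,"tz":0,"spin":0},{"grip":1,"tx":0,"ty":0,"tz":1,"spin":0},{"grip":1,"tx":0,"ty":0,"tz":2.2,"spin":0},{"grip":1,"tx":0,"ty":0,"tz":3.5,"spin":0},{"grip":1,"tx":0,"ty":0,"tz":5,"spin":0}]'
python3 - <<'E'
from h import *
delta(.492,-.1695,.2,45)
c=snapshot('top'); cv2.imwrite('pics/t14.png',cv2.resize(c['frame'][80:260,130:400],None,fx=2.9,fy=2.9,interpolation=cv2.INTER_CUBIC))
E
```

```text
clock: 32.08
position: [0.406, 0.2847, 0.0466]
ee_rot: [-1.206, -2.897, 0.009]
contact_force: [0.2, -0.4, 0.2]
gripper_width: 0.0854
clock: 32.75
position: [0.4072, 0.2874, 0.1974]
ee_rot: [-1.204, -2.902, 0.0]
contact_force: [0.3, 1.4, -4.0]
gripper_width: 0.0607
t 32.75 pos [0.4072 0.2874 0.1974] yaw 44.9 F [ 0.3  1.4 -4. ] w 0.0607 j6 1.4
-> tx,ty,tz [  2.83 -15.23   0.09] spin 0.1
```

View pics/t14.png

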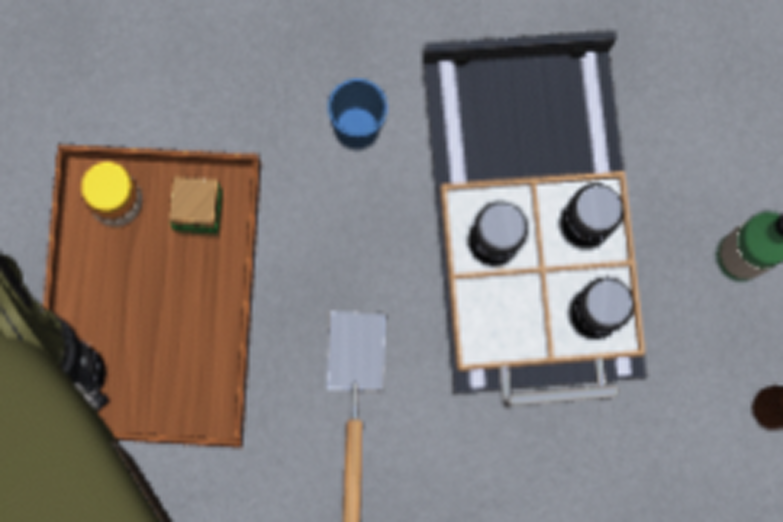

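```bash
python3 -m pendant '[{"grip":1,"tx":0.1,"ty":-0.7,"tz":0.1,"spin":0},{"grip":1,"tx":0.35,"ty":-2,"tz":0.1,"spin":0},{"grip":1,"tx":0.6,"ty":-3.3,"tz":0.1,"spin":0},{"grip":1,"tx":0.85,"ty":-4.6,"tz":0.1,"spin":0},{"grip":1,"tx":1.1,"ty":-5.9,"tz":0.1,"spin":0},{"grip":1,"tx":1.35,"ty":-7.2,"tz":0.1,"spin":0},{"grip":1,"tx":1.6,"ty":-8.5,"tz":0.1,"spin":0},{"grip":1,"tx":1.85,"ty":-9.8,"tz":0.1,"spin":0}]'
python3 -m pendant '[{"grip":1,"tx":0.2,"ty":-1.3,"tz":0,"spin":0},{"grip":1,"tx":0.45,"ty":-2.6,"tz":0,"spin":0},{"grip":1,"tx":0.7,"ty":-3.9,"tz":0,"spin":0},{"grip":1,"tx":0.85,"ty":-5,"tz":0,"spin":0},{"grip":1,"tx":0.87,"ty":-5.45,"tz":0,"spin":0},{"grip":1,"tx":0.87,"ty":-5.45,"tz":0,"spin":0},{"grip":1,"tx":0.87,"ty":-5.45,"tz":0,"spin":0},{"grip":1,"tx":0.87,"ty":-5.45,"tz":0,"spin":0}]'
python3 - <<'E'
from h import *
delta(.49,-.170,.065,45)
E
```

```text
clock: 33.47
position: [0.4637, -0.0081, 0.1994]
ee_rot: [1.203, 2.9, 0.002]
contact_force: [1.1, 0.6, -2.9]
gripper_width: 0.0605
clock: 34.13
position: [0.4891, -0.1688, 0.1986]
ee_rot: [-1.203, -2.902, -0.001]
contact_force: [0.1, -0.3, -3.1]
gripper_width: 0.0612
t 34.13 pos [ 0.4891 -0.1688  0.1986] yaw 45.0 F [ 0.1 -0.3 -3.1] w 0.0612 j6 0.45
-> tx,ty,tz [ 0.03 -0.04 -4.45] spin 0.0
```

```bash
python3 -m pendant '[{"grip":1,"tx":0,"ty":-0.04,"tz":-1.2,"spin":0},{"grip":1,"tx":0,"ty":-0.04,"tz":-2.4,"spin":0},{"grip":1,"tx":0,"ty":-0.04,"tz":-3.5,"spin":0},{"grip":1,"tx":0,"ty":-0.04,"tz":-4.2,"spin":0},{"grip":1,"tx":0,"ty":-0.04,"tz":-4.4,"spin":0},{"grip":1,"tx":0,"ty":-0.04,"tz":-4.45,"spin":0},{"grip":1,"tx":0,"ty":-0.04,"tz":-4.45,"spin":0},{"grip":1,"tx":0,"ty":-0.04,"tz":-4.45,"spin":0}]'
python3 -m pendant '[{"grip":1,"tx":0,"ty":0,"tz":-0.06,"spin":0},{"grip":1,"tx":0,"ty":0,"tz":-0.09,"spin":0},{"grip":1,"tx":0,"ty":0,"tz":-0.09,"spin":0}]'
```

```text
clock: 34.8
position: [0.4903, -0.1704, 0.066]
ee_rot: [1.201, 2.901, 0.0]
contact_force: [0.2, 0.1, -3.8]
gripper_width: 0.0603
clock: 35.05
position: [0.4908, -0.171, 0.0641]
ee_rot: [1.202, 2.899, 0.001]
contact_force: [-0.5, 0.7, 5.9]
gripper_width: 0.0606
```

```bash
python3 -m pendant '[{"grip":0,"tx":0,"ty":0,"tz":0.02,"spin":0},{"grip":0,"tx":0,"ty":0,"tz":0.02,"spin":0},{"grip":0,"tx":0,"ty":0,"tz":0.02,"spin":0},{"grip":0,"tx":0,"ty":0,"tz":0.02,"spin":0},{"grip":0,"tx":0,"ty":0,"tz":1.2,"spin":0},{"grip":0,"tx":0,"ty":0,"tz":2.4,"spin":0},{"grip":0,"tx":0,"ty":0,"tz":3.2,"spin":0},{"grip":1,"tx":0,"ty":0,"tz":3.2,"spin":0}]'
python3 -m pendant '[{"grip":1,"tx":0,"ty":0,"tz":0,"spin":0},{"grip":1,"tx":0,"ty":0,"tz":0,"spin":0},{"grip":1,"tx":0,"ty":0,"tz":0,"spin":0},{"grip":1,"tx":0,"ty":0,"tz":0,"spin":0}]'
python3 -m pendant '[{"grip":1,"tx":0,"ty":0,"tz":-0.5,"spin":0},{"grip":1,"tx":0,"ty":0,"tz":-0.9,"spin":0},{"grip":1,"tx":0,"ty":0,"tz":-1.1,"spin":0},{"grip":1,"tx":0,"ty":0,"tz":-1.3,"spin":0},{"grip":1,"tx":-0.06,"ty":0,"tz":-1.45,"spin":0},{"grip":1,"tx":-0.1,"ty":0,"tz":-1.55,"spin":0},{"grip":1,"tx":-0.12,"ty":0,"tz":-1.65,"spin":0},{"grip":1,"tx":-0.12,"ty":0,"tz":-1.65,"spin":0}]'
python3 -m pendant '[{"grip":1,"tx":-0.05,"ty":0,"tz":-0.05,"spin":0},{"grip":1,"tx":-0.08,"ty":0,"tz":-0.1,"spin":0},{"grip":1,"tx":-0.08,"ty":0,"tz":-0.1,"spin":0}]'
```

```text
clock: 35.72
position: [0.4931, -0.1723, 0.1636]
ee_rot: [1.2, 2.892, 0.001]
contact_force: [1.3, 0.8, 1.1]
gripper_width: 0.0756
clock: 36.05
position: [0.4883, -0.1706, 0.1567]
ee_rot: [-1.203, -2.899, 0.0]
contact_force: [0.5, -0.0, -0.5]
gripper_width: 0.0256
clock: 36.72
position: [0.4886, -0.1705, 0.1118]
ee_rot: [1.201, 2.897, 0.005]
contact_force: [-2.1, 3.0, 17.6]
gripper_width: -0.0002
clock: 36.97
position: [0.4886, -0.1706, 0.1116]
ee_rot: [1.198, 2.892, 0.008]
contact_force: [-2.3, 5.4, 32.3]
gripper_width: -0.0003
```

```bash
python3 -m pendant '[{"grip":1,"tx":0,"ty":0,"tz":0.4,"spin":0},{"grip":1,"tx":0,"ty":0,"tz":1.7,"spin":0},{"grip":0.6,"tx":0,"ty":0,"tz":3,"spin":-7},{"grip":0.4,"tx":-1,"ty":1,"tz":3.5,"spin":-14},{"grip":0.4,"tx":-2,"ty":2,"tz":3.5,"spin":-21},{"grip":0.4,"tx":-3,"ty":3,"tz":3.5,"spin":-28},{"grip":0.4,"tx":-3.5,"ty":4,"tz":3.5,"spin":-35},{"grip":0.4,"tx":-3.5,"ty":5,"tz":3.5,"spin":-39}]'
python3 -m pendant '[{"grip":0.4,"tx":0,"ty":1.2,"tz":0,"spin":0},{"grip":0.4,"tx":0,"ty":2.4,"tz":0,"spin":0},{"grip":0.4,"tx":0,"ty":3.6,"tz":0,"spin":0},{"grip":0.4,"tx":0,"ty":4.6,"tz":0,"spin":0},{"grip":0.4,"tx":0,"ty":4.6,"tz":0,"spin":0}]'
python3 - <<'E'
from h import *
delta(.4,-.2325,.2,5.9)
for n in("side","top"):
    c=snapshot(n); cv2.imwrite(f"pics/{n}15.png",cv2.resize(c["frame"][80:270,130:400],None,fx=2.9,fy=2.9,interpolation=cv2.INTER_CUBIC))
E
```

```text
clock: 37.63
position: [0.3741, -0.0202, 0.2105]
ee_rot: [-2.111, -2.324, 0.003]
contact_force: [-0.1, 0.1, 0.4]
gripper_width: 0.0511
clock: 38.05
position: [0.3789, 0.1215, 0.2109]
ee_rot: [-2.095, -2.339, -0.004]
contact_force: [-0.5, -0.5, 0.7]
gripper_width: 0.051
t 38.05 pos [0.3789 0.1215 0.2109] yaw 6.3 F [-0.5 -0.5  0.7] w 0.051 j6 1.77
-> tx,ty,tz [  0.7  -11.8   -0.36] spin -0.4
```

View pics/side15.png

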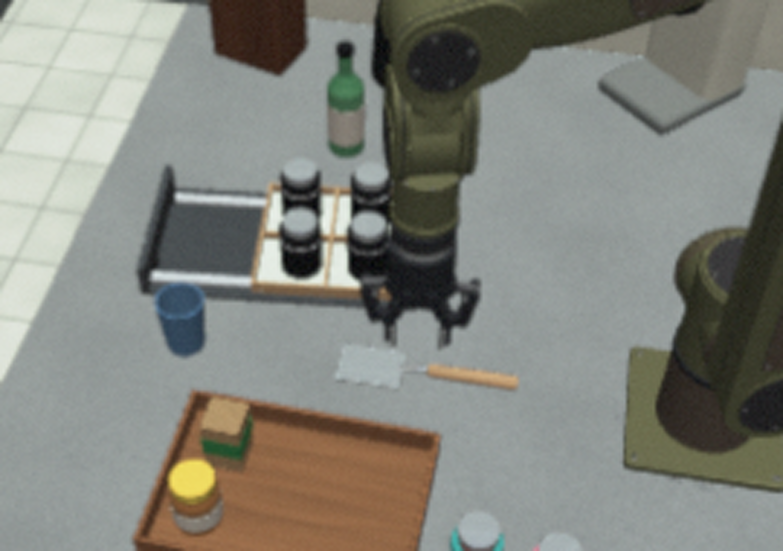

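View pics/top15.png

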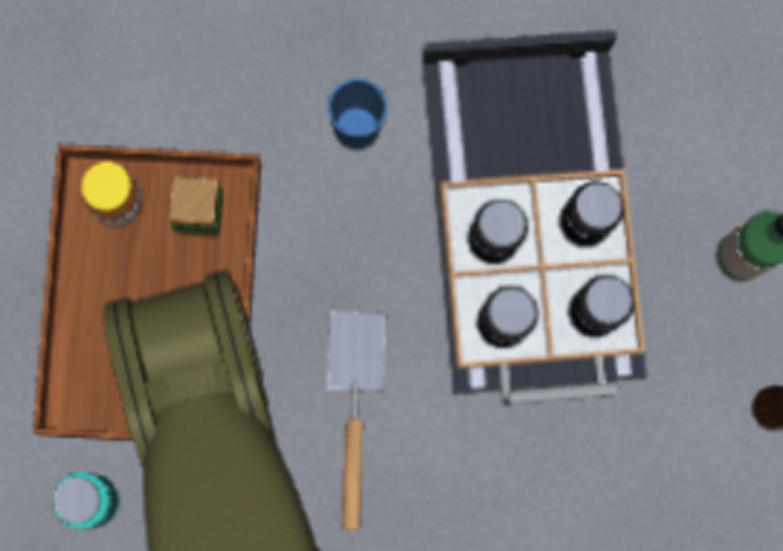

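```bash
python3 -m pendant '[{"grip":0.4,"tx":0.05,"ty":-1.3,"tz":0,"spin":0},{"grip":0.4,"tx":0.1,"ty":-2.6,"tz":0,"spin":0},{"grip":0.4,"tx":0.2,"ty":-3.9,"tz":0,"spin":0},{"grip":0.4,"tx":0.3,"ty":-5.2,"tz":0,"spin":0},{"grip":0.4,"tx":0.4,"ty":-6.5,"tz":0,"spin":0},{"grip":0.4,"tx":0.5,"ty":-7.8,"tz":0,"spin":0},{"grip":0.4,"tx":0.6,"ty":-9.1,"tz":0,"spin":0},{"grip":0.4,"tx":0.7,"ty":-10.4,"tz":0,"spin":0}]'
python3 -m pendant '[{"grip":0.4,"tx":0,"ty":-1.3,"tz":0,"spin":0},{"grip":0.4,"tx":0,"ty":-1.6,"tz":0,"spin":0},{"grip":0.4,"tx":0,"ty":-1.6,"tz":0,"spin":0},{"grip":0.4,"tx":0,"ty":-1.6,"tz":0,"spin":0}]'
python3 - <<'E'
from h import *
c=snapshot("top")
T=lambda x,y:(130+(x+.5)/2.9-.5,80+(y+.5)/2.9-.5)
a,b=pix2w(c,*T(503,399),.09),pix2w(c,*T(618,391),.09); print(a,b,(a+b)/2)
delta(.4,-.2325,.067,5.9)
E
```

```text
clock: 38.82
position: [0.398, -0.1983, 0.2107]
ee_rot: [-2.107, -2.33, 0.0]
contact_force: [1.0, 0.2, 0.9]
gripper_width: 0.0513
clock: 39.15
position: [0.3981, -0.2436, 0.2103]
ee_rot: [-2.106, -2.328, -0.0]
contact_force: [-0.7, -0.3, -0.2]
gripper_width: 0.051
[ 0.39791732 -0.1655628   0.09      ] [ 0.40976947 -0.29214911  0.09      ] [ 0.40384339 -0.22885595  0.09      ]
t 39.2 pos [ 0.3983 -0.2426  0.2104] yaw 5.8 F [ 0.2 -0.5  0.7] w 0.0511 j6 0.92
-> tx,ty,tz [ 0.06  0.34 -4.78] spin 0.1
```

```bash
python3 -m pendant '[{"grip":0.4,"tx":0.12,"ty":0.36,"tz":-1.2,"spin":0},{"grip":0.4,"tx":0.12,"ty":0.36,"tz":-2.5,"spin":0},{"grip":0.4,"tx":0.12,"ty":0.36,"tz":-3.7,"spin":0},{"grip":0.4,"tx":0.12,"ty":0.36,"tz":-4.6,"spin":0},{"grip":0.4,"tx":0.12,"ty":0.36,"tz":-4.75,"spin":0},{"grip":0.4,"tx":0.12,"ty":0.36,"tz":-4.75,"spin":0}]'
python3 -m pendant '[{"grip":0.7,"tx":0,"ty":0,"tz":0,"spin":0},{"grip":1,"tx":0,"ty":0,"tz":0,"spin":0},{"grip":1,"tx":0,"ty":0,"tz":0,"spin":0},{"grip":1,"tx":0,"ty":0,"tz":0,"spin":0}]'
python3 -m pendant '[{"grip":1,"tx":-0.15,"ty":-0.02,"tz":0,"spin":0},{"grip":1,"tx":-0.3,"ty":-0.03,"tz":0,"spin":0},{"grip":1,"tx":-0.45,"ty":-0.05,"tz":0,"spin":0},{"grip":1,"tx":-0.55,"ty":-0.06,"tz":0,"spin":0},{"grip":1,"tx":-0.6,"ty":-0.06,"tz":0,"spin":0}]'
```

```text
clock: 39.7
position: [0.4012, -0.2298, 0.067]
ee_rot: [-2.098, -2.332, 0.001]
contact_force: [-0.5, 0.0, -0.1]
gripper_width: 0.0514
clock: 40.03
position: [0.4054, -0.2329, 0.0705]
ee_rot: [2.1, 2.33, 0.004]
contact_force: [1.4, 1.1, 4.4]
gripper_width: 0.0124
clock: 40.45
position: [0.3874, -0.2349, 0.0705]
ee_rot: [2.1, 2.329, 0.004]
contact_force: [2.5, 1.4, 7.1]
gripper_width: 0.0118
```

```bash
python3 -m pendant '[{"grip":1,"tx":-0.05,"ty":-0.01,"tz":0,"spin":0},{"grip":1,"tx":-0.1,"ty":-0.01,"tz":0,"spin":0},{"grip":1,"tx":-0.1,"ty":-0.01,"tz":0,"spin":0}]'
```

```text
clock: 40.7
position: [0.3868, -0.2349, 0.0705]
ee_rot: [2.097, 2.328, 0.011]
contact_force: [7.2, 3.7, 2.3]
gripper_width: 0.0119
```

```bash
python3 -m pendant '[{"grip":1,"tx":0.1,"ty":0.01,"tz":0,"spin":0},{"grip":1,"tx":0.25,"ty":0.03,"tz":0,"spin":0},{"grip":1,"tx":0.5,"ty":0.05,"tz":0,"spin":0},{"grip":1,"tx":0.8,"ty":0.08,"tz":0,"spin":0},{"grip":1,"tx":1.1,"ty":0.11,"tz":0,"spin":0},{"grip":1,"tx":1.4,"ty":0.15,"tz":0,"spin":0},{"grip":1,"tx":1.7,"ty":0.18,"tz":0,"spin":0},{"grip":1,"tx":2,"ty":0.21,"tz":0,"spin":0}]'
python3 -m pendant '[{"grip":1,"tx":0.3,"ty":0.03,"tz":0,"spin":0},{"grip":1,"tx":0.6,"ty":0.06,"tz":0,"spin":0},{"grip":1,"tx":0.9,"ty":0.09,"tz":0,"spin":0},{"grip":1,"tx":1.2,"ty":0.12,"tz":0,"spin":0},{"grip":1,"tx":1.5,"ty":0.16,"tz":0,"spin":0},{"grip":1,"tx":1.8,"ty":0.19,"tz":0,"spin":0},{"grip":1,"tx":2.1,"ty":0.22,"tz":0,"spin":0},{"grip":1,"tx":2.4,"ty":0.25,"tz":0,"spin":0}]'
python3 -m pendant '[{"grip":1,"tx":0.25,"ty":0.03,"tz":0,"spin":0},{"grip":1,"tx":0.45,"ty":0.05,"tz":0,"spin":0},{"grip":1,"tx":0.6,"ty":0.06,"tz":0,"spin":0},{"grip":1,"tx":0.7,"ty":0.07,"tz":0,"spin":0},{"grip":1,"tx":0.8,"ty":0.08,"tz":0,"spin":0},{"grip":1,"tx":0.9,"ty":0.09,"tz":0,"spin":0},{"grip":1,"tx":0.95,"ty":0.1,"tz":0,"spin":0},{"grip":1,"tx":0.95,"ty":0.1,"tz":0,"spin":0}]'
```

```text
clock: 41.37
position: [0.4422, -0.2289, 0.0705]
ee_rot: [2.103, 2.331, -0.002]
contact_force: [-4.3, -0.1, 12.0]
gripper_width: 0.0118
clock: 42.03
position: [0.514, -0.2211, 0.0705]
ee_rot: [2.103, 2.332, -0.002]
contact_force: [-4.4, 0.5, 10.5]
gripper_width: 0.0115
clock: 42.7
position: [0.5431, -0.2179, 0.0705]
ee_rot: [2.102, 2.332, 0.001]
contact_force: [-2.2, 1.6, 9.1]
gripper_width: 0.0119
```

```bash
python3 -m pendant '[{"grip":1,"tx":0.05,"ty":0.01,"tz":0,"spin":0},{"grip":1,"tx":0.1,"ty":0.01,"tz":0,"spin":0},{"grip":1,"tx":0.15,"ty":0.02,"tz":0,"spin":0},{"grip":1,"tx":0.2,"ty":0.02,"tz":0,"spin":0},{"grip":1,"tx":0.25,"ty":0.02,"tz":0,"spin":0},{"grip":1,"tx":0.25,"ty":0.02,"tz":0,"spin":0}]'
```

```text
clock: 43.2
position: [0.5459, -0.2176, 0.0705]
ee_rot: [-2.103, -2.33, 0.009]
contact_force: [-12.2, -0.3, 16.5]
gripper_width: 0.0119
```

```bash
python3 -m pendant '[{"grip":1,"tx":0.08,"ty":0.01,"tz":0,"spin":0},{"grip":1,"tx":0.08,"ty":0.01,"tz":0,"spin":0}]'
python3 -m pendant '[{"grip":1,"tx":-0.12,"ty":-0.01,"tz":0,"spin":0},{"grip":0.45,"tx":-0.12,"ty":0,"tz":0,"spin":0},{"grip":0.45,"tx":-0.12,"ty":0,"tz":0,"spin":0},{"grip":0.45,"tx":-0.12,"ty":0,"tz":0,"spin":0},{"grip":0.45,"tx":-0.12,"ty":0,"tz":0.5,"spin":0},{"grip":0.45,"tx":-0.12,"ty":0,"tz":1.6,"spin":0},{"grip":0.45,"tx":-0.3,"ty":0,"tz":2.9,"spin":0},{"grip":0.45,"tx":-0.6,"ty":0,"tz":4.2,"spin":0}]'
python3 -m pendant '[{"grip":0.45,"tx":-0.8,"ty":0.8,"tz":0.6,"spin":0},{"grip":0.45,"tx":-1.6,"ty":1.6,"tz":0.6,"spin":0},{"grip":0.45,"tx":-2.4,"ty":2.6,"tz":0.6,"spin":0},{"grip":0.45,"tx":-3.2,"ty":3.6,"tz":0.6,"spin":0},{"grip":0.45,"tx":-4,"ty":4.6,"tz":0.6,"spin":0},{"grip":0.45,"tx":-4.6,"ty":5.6,"tz":0.6,"spin":0},{"grip":0.45,"tx":-5,"ty":6.6,"tz":0.6,"spin":0},{"grip":0.45,"tx":-5,"ty":6.6,"tz":0.6,"spin":0}]'
python3 - <<'E'
from h import *
for n in("side","top"):
    c=snapshot(n); cv2.imwrite(f"pics/{n}16.png",cv2.resize(c["frame"][60:330,110:400],None,fx=2.2,fy=2.2,interpolation=cv2.INTER_CUBIC))
cv2.imwrite("pics/traytop16.png",cv2.resize(c["frame"][85:225,265:365],None,fx=4,fy=4,interpolation=cv2.INTER_CUBIC))
E
```

```text
clock: 43.37
position: [0.5459, -0.2176, 0.0704]
ee_rot: [-2.101, -2.327, 0.015]
contact_force: [-16.7, -1.1, 19.9]
gripper_width: 0.0119
clock: 44.03
position: [0.5347, -0.2164, 0.1947]
ee_rot: [-2.102, -2.333, 0.001]
contact_force: [1.4, -0.6, -0.3]
gripper_width: 0.0473
clock: 44.7
position: [0.3813, -0.0149, 0.2122]
ee_rot: [-2.095, -2.337, -0.001]
contact_force: [-1.3, -1.1, 0.0]
gripper_width: 0.0476
```

View pics/side16.png

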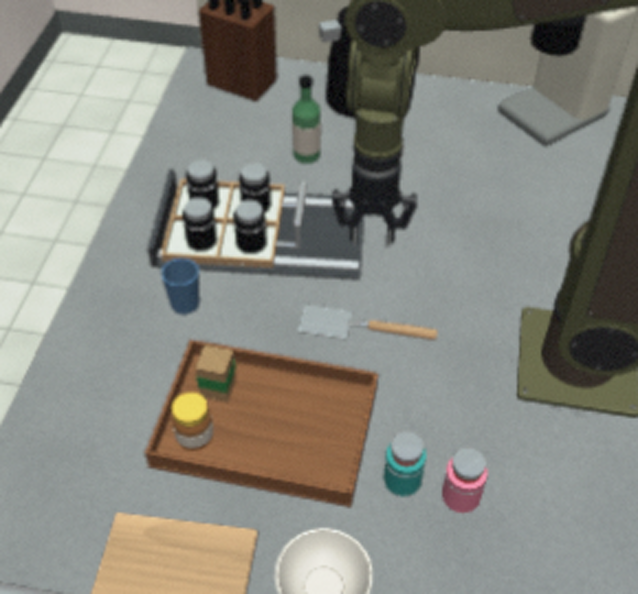

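View pics/top16.png

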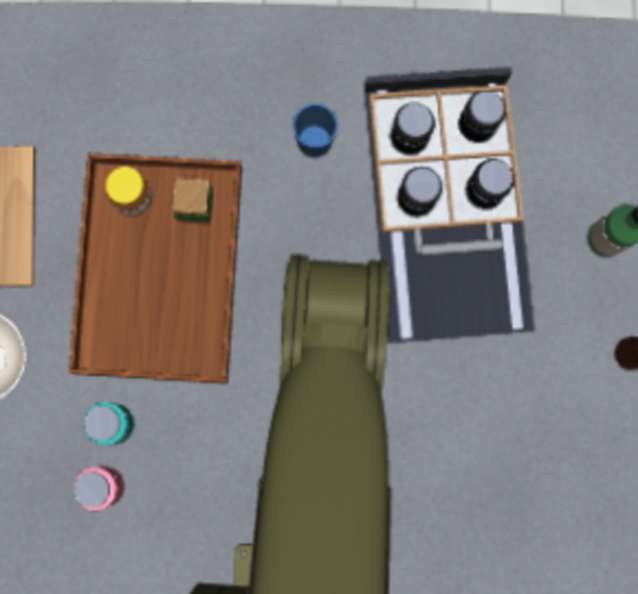

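View pics/traytop16.png

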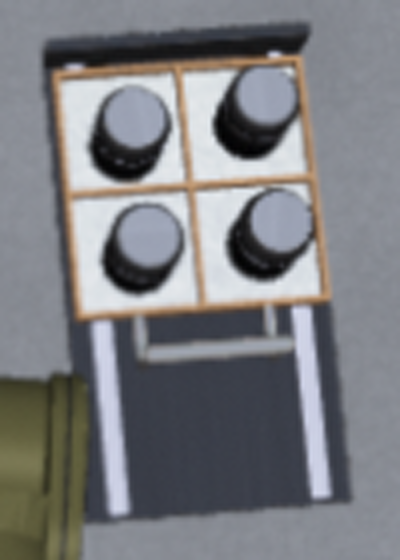

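```bash
python3 - <<'E'
from h import *
c=snapshot("top")
T=lambda x,y:(265+(x+.5)/4-.5,85+(y+.5)/4-.5)
p=np.array([pix2w(c,*T(*q),.034) for q in [(53,71),(300,57),(330,299),(78,318)]]);m=p.mean(0);print(m)
a=.104;ux=np.array([np.cos(a),np.sin(a)]);uy=np.array([-ux[1],ux[0]])
for q in [(136,117),(267,93),(150,232),(277,220)]:
    w=pix2w(c,*T(*q),.112); d=w[:2]-m[:2]; print((d@ux).round(4),(d@uy).round(4))
s=snapshot("side"); cv2.imwrite("pics/s17.png",cv2.resize(s["frame"][120:190,175:285],None,fx=7,fy=7,interpolation=cv2.INTER_CUBIC))
E
```

```text
[ 0.6944569  -0.20063069  0.034     ]
0.0388 0.0515
0.052 -0.0569
-0.0564 0.0495
-0.0537 -0.0533
```

View pics/s17.png

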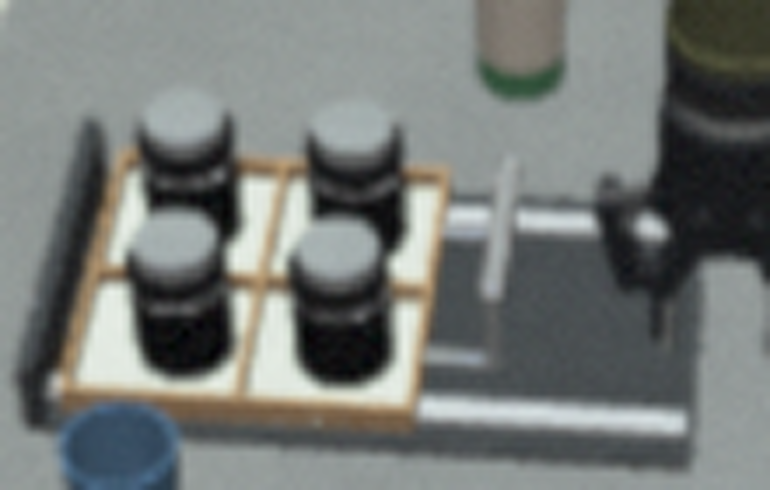

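The tray centre is at x = 0.694, where 0.695 was expected at home. Each of the four canisters is inside its own compartment, and no red ring shows. I'm handing in.

```bash
python3 -c "
from workcell import *
print(sign_off())"
```

```text
the job is handed in; nothing more can be done
None
```

The job is handed in. I pulled the tray out, moved the jar to the crate, stood all four canisters in the tray with lids pressed, and pushed the tray home. It took about 45 s of robot time.

**Last checks**
- **Tray:** it travelled 160 mm from the front stop to the rear stop, with contact force felt at both. Its centre now measures x = 0.694, against 0.695 expected at home.
- **Canisters:** all four stand upright, each in its own compartment. The rear left one sits about 15 mm forward of centre, clear of the divider by only about 4 mm.
- **Lids:** each was pressed with 23 to 32 N until it stopped at 0.112 m, the fully-down height. No red rings show.
- **Crate and bystanders:** the jar and packet stand upright in the crate. The bystanders and look-alikes in the last views show no sign of having moved, by eye only.

**What went differently than expected**
- **Starting position:** the tray was not quite home at the start. It was about 22 mm out, so the first pull reached the front stop after 138 mm.
- **Force at the first pull:** I pulled on against the front stop, and the force at the wrist reached about 80 N, below the 120 N limit.
- **Tray drift while loading:** it slid about 14 mm inwards around the first lid press and second placing. I pulled it back to the front stop before the final push.

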